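Mix the clay beads with the stick from the brush rack

TASK

Draw the wooden mixing stick out of the rack, lay it across both notches of the brush rest with its middle over the rest, and let go. Then take it by the handle end, dip the blade right down among the beads near the bottom of the bowl and stir round the bowl's middle, at least three full turns in circles about 40 mm across, to mix the big and small beads. Finally lay the stick back across the rest the same way and let go, with every bead in the bowl, the bowl standing where it was, and the jar, the can and the brush left alone.

Things in the scene. Friction and masses are not known exactly. Their poses are not given: they have to be found in the camera images.
- stick: light wooden mixing stick, 240 mm long, 60 g: square shaft 14 x 14 mm ending in a flat round-ended blade 50 mm long, 24 wide, 10 thick. Origin mid-length on its axis; +x to the blade (x = 70 to 120 mm; handle end at -120), y across the blade. Centre of mass near x = +10. At first it lies in the rack's middle bay, axis 25 mm above the table, its blade end standing about 113 mm out of the front
- stick_tip (a point): the middle of the blade's rounded end, on the stick's axis (x = +120 mm)
- stick_end (a point): the plain handle end of the stick, on its axis (x = -120 mm)
- rack: low plywood pigeonhole rack, fixed, 140 x 140 mm, 58 high, open only at the front, which faces its -x, towards the robot. Origin: centre of the underside; +x to its closed back. The middle bay holds the stick: floor 18 mm and roof 50 mm above the table, 62 mm wide, so the stick must be drawn straight out to -x
- rest: dark steel brush rest, fixed: base 54 x 70 mm, 10 thick, with two upright combs 6 mm thick at x = -24 and +24 mm, 64 mm wide, 46 mm high, each with a notch 26 mm wide (y = -13 to +13), its floor 32 mm above the table. Origin: centre of the underside. A stick laid in both notches runs along the rest's x, its axis 39 mm above the table
- bowl: loose white ceramic mixing bowl, about 0.9 kg, conical: 100 mm across at the foot, 160 mm at the rim, 60 mm high, wall 5 mm, inner floor 6 mm above the table and about 90 mm across. Origin: centre of the underside, z up. It holds the eight beads
- big0: one of four big round fired-clay beads, 20 mm across, lying in the bowl; origin at its centre
- big1: one of four big round fired-clay beads, 20 mm across, lying in the bowl; origin at its centre
- big2: one of four big round fired-clay beads, 20 mm across, lying in the bowl; origin at its centre
- big3: one of four big round fired-clay beads, 20 mm across, lying in the bowl; origin at its centre
- small0: one of four small round fired-clay beads, 15 mm across, lying in the bowl; origin at its centre
- small1: one of four small round fired-clay beads, 15 mm across, lying in the bowl; origin at its centre
- small2: one of four small round fired-clay beads, 15 mm across, lying in the bowl; origin at its centre
- small3: one of four small round fired-clay beads, 15 mm across, lying in the bowl; origin at its centre
- jar: bystander: closed glass jar with a steel cap, 64 mm across, 85 mm high; origin at the centre of its underside
- can: bystander: aluminium can with a paper label, 68 mm across, 95 mm high; origin at the centre of its underside
- brush: bystander: paint brush lying flat on the table; origin at the middle of its underside
There are look-alikes about, which are no part of the job. What is shaped like the stick but black is not meant. Leave any turquoise look-alike of the rest alone.

How it is judged:
By the outcome, as a careful person would: the job done as asked, in the order asked, and still so for the second after the job is handed in, with the robot touching nothing.
It also fails if it takes over 72 s, if anything falls off the work surface, if the arm or the gripper's body presses on something with over 40 N, if the wrist force passes 120 N, or if a joint passes its speed limit or range.

ROBOT

A 7-joint arm with a two-finger parallel gripper is mounted at the origin on the work surface. World frame = base frame: x ahead of the robot, y to its left, z up, the work surface at z = 0. Lengths are in m, angles in rad, forces in N, time in s.
With the tool pointing down it reaches from about 0.35 to 0.9 m from the base axis. Payload 8.1 kg.
Tool frame: the origin (TCP) lies on the centre line of the jaws, within the pads' length; the fingertips stand 14 mm ahead of it and the grasp point (between the pads) lies 5 mm behind it; z points along the fingers, y is the direction in which the jaws open and shut (so a half turn about z gives the same grasp; the last joint's range is limited). The gripper opens to 92 mm and grips with 3 to 60 N. Pads are 19 mm wide; open, the fingers measure 130 mm over their backs; the gripper's body (75 mm by 190 mm) begins 47 mm behind the grasp point.
Start: joints at [1.111, 0.434, 0.025, 1.573, -0.012, 1.134, -0.075], TCP at [0.218, -0.586, 0.241] pointing down, gripper open.
Joint ranges: [-2.62, 2.62], [-0.44, 2.09], [-1.27, 1.32], [0.08, 2.57], [-1.32, 4.46], [0.12, 2], [-2.74, 2.74]. Speed limits (rad/s): [2.22, 2.22, 3.01, 3.01, 3.14, 3.14, 3.14].

INTERFACE

Orientations are given as a rotation vector (axis times angle).
In Python, from cell import observe, eyes, arm gives the robot as it stands.
- The arm moves only by the tool step_arm, never from a script. Its argument "series" is a list that holds one entry, the list of rows, each a list of 5 numbers: the finger opening in m, from 0 to 0.0918, then the shift along the world's x, y, z in m, then the turn about the world's z in degrees. In form: [[[hand, dx, dy, dz, spin], ...]]. A call has 1 to 20 rows; each row is the pose to reach, as a shift and turn from the pose measured when the call began; what a row does not reach only later rows make up. A row lasts 1/12 s, in which the tool goes at most 41.7 mm and 7.16 degrees, less where a joint would pass 70% of its speed; a pose out of reach is approached as far as the arm can. A call with a gripper value outside its range is refused whole. The fingers move at their own pace and stop on an object; "squeeze" is the grip in N (left out, the last holds). Time passes only in rows, so rows that repeat a pose let the fingers close. It gives the time, the measured TCP pose, the force and the opening at its end, in the units of the state.
- observe(): the state, without advancing time (a new reading comes with each control period).
- eyes.get_image(name): name is "scene" or "side" or "wrist"; returns (picture, depth): 420x560x3 uint8, red, green, blue; 420x560 float32, m along the optical axis (not along the pixel's ray), 0 where there is no reading.
- eyes.camera_params(name): a dict with "intrinsics" (3x3 intrinsics, pixels), "distortion" ([k1, k2, p1, p2, k3] as OpenCV has them; the pictures are not rectified), "position" and "attitude" of the camera in the world. Camera axes: x right, y down, z forward; pixel columns grow to the right and rows downward; lengths in m; the calibration is good to about 2 mm. A picture is of the moment at which its call begins: read the wrist's pose just before it. camera_params takes no time and is no camera call; for the wrist camera it gives the pose at the moment of the call.
- arm.sign_off(): hands the job in, once; it reports no verdict.
The state is a dict: "clock": time; "joints": joint angles; "dq": joint speeds; "joint_efforts": joint torques, N m; "position": TCP position; "ee_rot": TCP orientation; "force": force on the tool from outside, world axes, zero at the start; "ft_torque": the same for the moment, N m; "width": opening from 0.0 (shut) to 1.0 (fully open).
Only numpy, scipy, OpenCV 4.12 (cv2) and the standard library are available. Lean on these libraries where they do the work, as an engineer would, in place of code of your own. Each camera call takes 0.05 s, during which the arm holds its last target.

## Working session

There is one attempt and no reset: what is moved stays moved. The work goes in short steps, Python scripts to look and compute and a tool call to move; the robot and the scene stay as the last step left them, time stands still between calls to the robot, and variables do not carry over. Pictures are saved under pics/ and viewed, and the job is handed in when it is done.

Besides the shell and the picture viewer there is one more tool, called after "Emit:" by a JSON object that holds its "method" and its "body". step_arm: Moves the arm, as the interface text tells. Its arguments: {"type":"object","properties":{"series":{"type":"array"},"squeeze":{"type":"number"}},"required":["series"]}

```bash
ls; mkdir -p pics; cat > h.py <<'E'
import numpy as np, cv2
from cell import observe, eyes, arm
from scipy.spatial.transform import Rotation as R
def att(p):
    a=np.array(p["attitude"],float)
    return a if a.shape==(3,3) else (R.from_rotvec(a).as_matrix() if a.size==3 else R.from_quat(a).as_matrix())
def ray(p,uv):
    uv=np.array(uv,float).reshape(-1,1,2)
    n=cv2.undistortPoints(uv,np.array(p["intrinsics"]),np.array(p["distortion"])).reshape(-1,2)
    return np.c_[n,np.ones(len(n))]@att(p).T
def onz(p,uv,z):
    d=ray(p,uv);o=np.array(p["position"]);return o+d*((z-o[2])/d[:,2])[:,None]
def proj(p,X):
    Rm=att(p).T;t=-Rm@np.array(p["position"])
    return cv2.projectPoints(np.array(X,float).reshape(-1,1,3),cv2.Rodrigues(Rm)[0],t,np.array(p["intrinsics"]),np.array(p["distortion"]))[0].reshape(-1,2)
def cloud(p,depth):
    h,w=depth.shape
    vv,uu=np.mgrid[:h,:w]
    d=ray(p,np.c_[uu.ravel(),vv.ravel()])
    return (np.array(p["position"])+d*depth.reshape(-1,1)).reshape(h,w,3)
def snap(name,tag):
    p=eyes.camera_params(name)
    im,d=eyes.get_image(name)
    cv2.imwrite(f"pics/{tag}.png",im[:,:,::-1])
    np.savez(f"pics/{tag}.npz",im=im,d=d,p=np.array([p],dtype=object))
    return p,im,d
def load(tag):
    f=np.load(f"pics/{tag}.npz",allow_pickle=True);return f["p"][0],f["im"],f["d"]
E
python3 - <<'E'
from h import *
print(observe())
for n in ["scene","side","wrist"]:
    p,im,d=snap(n,n+"0"); print(n,p)
E
```

```text
pics
{'clock': 0.0, 'joints': array([ 1.11142245,  0.43522532,  0.02496429,  1.57410439, -0.01164748,
        1.13396129, -0.07509883]), 'dq': array([ 0.00037618, -0.0023831 ,  0.00039578,  0.00100633, -0.00010115,
       -0.00198702,  0.00017573]), 'joint_efforts': array([ 5.54249855e-04, -6.67858028e+01,  9.85089540e-01, -3.14466298e+01,
       -6.05250592e-02,  4.29440313e-02,  2.08971146e-04]), 'position': array([ 0.21808202, -0.58520207,  0.23994055]), 'ee_rot': array([-3.09027674e+00, -5.57058700e-01,  5.78630553e-04]), 'force': array([ 0.00731059, -0.10995125, -0.19709696]), 'ft_torque': array([-0.03382458, -0.02400279, -0.00518266]), 'width': 0.9967737388053871}
scene {'intrinsics': array([[424.72391459,   0.        , 282.08498044],
       [  0.        , 424.72391459, 213.91642559],
       [  0.        ,   0.        ,   1.        ]]), 'distortion': array([0.00306555, 0.        , 0.        , 0.        , 0.        ]), 'position': array([ 1.09314178, -0.37711246,  0.96354146]), 'attitude': array([-2.25299902, -1.24044424,  0.39806343])}
side {'intrinsics': array([[504.09248582,   0.        , 275.63451401],
       [  0.        , 504.09248582, 206.43428216],
       [  0.        ,   0.        ,   1.        ]]), 'distortion': array([0.0070805, 0.       , 0.       , 0.       , 0.       ]), 'position': array([-0.24100738,  0.66459196,  1.23332898]), 'attitude': array([-1.06027224,  2.47629547, -0.94044685])}
wrist {'intrinsics': array([[303.01548987,   0.        , 279.12077044],
       [  0.        , 303.01548987, 212.91241492],
       [  0.        ,   0.        ,   1.        ]]), 'distortion': array([0.01412316, 0.        , 0.        , 0.        , 0.        ]), 'position': array([ 0.28633003, -0.56041085,  0.38377532]), 'attitude': array([ 2.39126991, -1.65792681, -0.2284614 ])}
```

View pics/scene0.png

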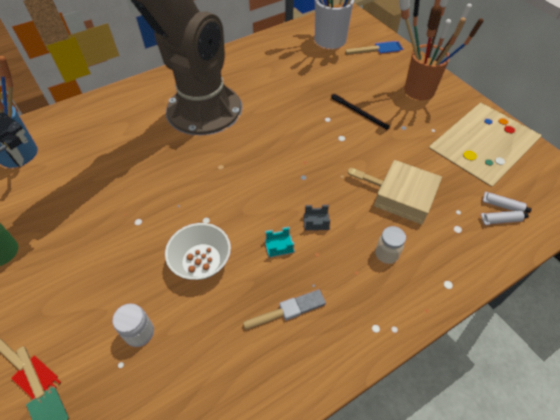

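View pics/side0.png

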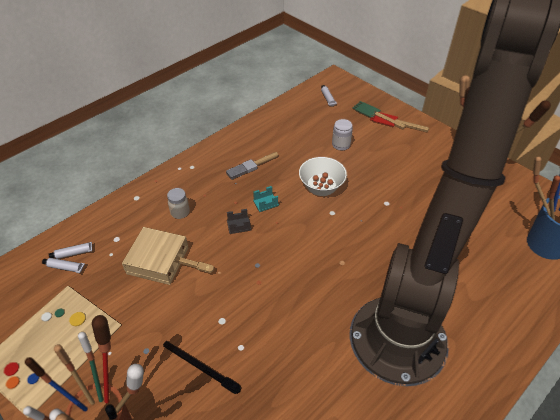

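View pics/wrist0.png

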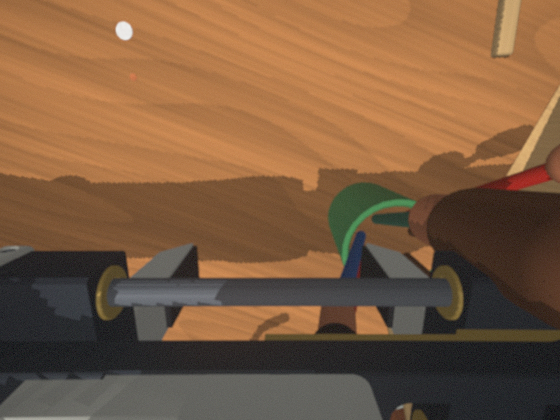

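The scene view shows the wooden stick's blade at about (365,180), coming out of the rack at (410,190). The black look-alike is at (360,112). The dark rest is at (317,218) and its turquoise look-alike at (280,242). The bowl is at (198,253). I'll take the wooden stick and the dark rest. Next I'll check close crops and measure.

```bash
python3 - <<'E'
from h import *
p,im,d=load("scene0"); q,im2,d2=load("side0")
a=cv2.resize(im[120:290,150:450],(750,425),interpolation=cv2.INTER_CUBIC)
b=cv2.resize(im2[130:300,110:370],(780,510),interpolation=cv2.INTER_CUBIC)
cv2.imwrite("pics/c1.png",a[:,:,::-1]);cv2.imwrite("pics/c2.png",b[:,:,::-1])
for n,uv,z in [("rest",(317,218),.03),("turq",(280,242),.03),("bladetip",(349,175),.025),("bowl",(198,253),.06),("jarR",(393,235),.085),("jarL",(131,318),.09),("brush",(285,310),.01),("black",(360,112),.01),("rack",(412,185),.058),("base",(205,100),0)]:
    print(n,onz(p,uv,z).round(3),"depth",cloud(p,d)[uv[1],uv[0]].round(3))
for n,uv,z in [("rest",(238,221),.03),("bladetip",(213,268),.025),("bowl",(323,176),.06)]:
    print(n,onz(q,uv,z).round(3),cloud(q,d2)[uv[1],uv[0]].round(3))
E
```

```text
rest [[0.592 0.049 0.03 ]] depth [0.581 0.058 0.009]
turq [[ 0.603 -0.075  0.03 ]] depth [ 0.592 -0.069  0.01 ]
bladetip [[0.515 0.217 0.025]] depth [ 0.498  0.233 -0.001]
bowl [[ 0.538 -0.271  0.06 ]] depth [ 0.51  -0.266  0.015]
jarR [[0.763 0.152 0.085]] depth [0.763 0.151 0.086]
jarL [[ 0.625 -0.467  0.09 ]] depth [ 0.628 -0.467  0.094]
brush [[ 0.759 -0.159  0.01 ]] depth [ 0.763 -0.162  0.022]
black [[0.306 0.425 0.01 ]] depth [0.307 0.425 0.011]
rack [[0.656 0.32  0.058]] depth [0.655 0.322 0.055]
base [[-0.036  0.021  0.   ]] depth [ 0.072 -0.017  0.092]
rest [[0.581 0.058 0.03 ]] [0.599 0.045 0.005]
bladetip [[0.5   0.224 0.025]] [0.495 0.227 0.033]
bowl [[ 0.514 -0.256  0.06 ]] [ 0.546 -0.294  0.011]
```

View pics/c1.png

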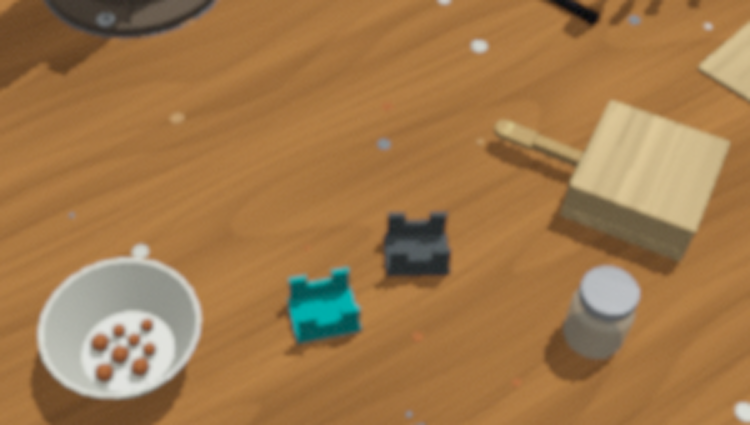

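View pics/c2.png

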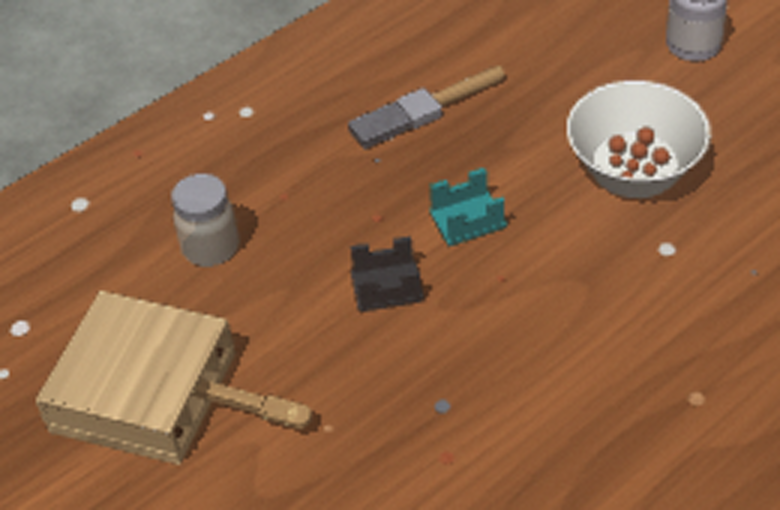

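The crops confirm the choice: pale wooden blade in the rack, dark rest, plain bowl with 8 beads. Now for precise poses.

```bash
python3 - <<'E'
from h import *
for tag in ["scene0","side0"]:
    p,im,d=load(tag); C=cloud(p,d); hsv=cv2.cvtColor(im,cv2.COLOR_RGB2HSV)
    print(tag,"table z med", np.median(C[...,2][(abs(C[...,0]-.45)<.05)&(abs(C[...,1]-.0)<.1)]).round(4))
    # rack top: z in .05-.066 near (.656,.32)
    m=(abs(C[...,2]-.057)<.008)&(np.hypot(C[...,0]-.656,C[...,1]-.32)<.12)&(hsv[...,2]>110)
    m=cv2.morphologyEx(m.astype(np.uint8),cv2.MORPH_OPEN,np.ones((3,3)))
    c=max(cv2.findContours(m,0,2)[0],key=cv2.contourArea)[:,0]
    X=onz(p,c,.058)[:,:2].astype(np.float32); r=cv2.minAreaRect(X*1000); print("rack",np.round(r[0],1),np.round(r[1],1),r[2])
    # dark rest
    u0=proj(p,[.59,.053,.02])[0]
    g=(hsv[...,2]<75)&(hsv[...,1]<120)
    vv,uu=np.mgrid[:420,:560]; g&=np.hypot(uu-u0[0],vv-u0[1])<28
    n,l,s,cc=cv2.connectedComponentsWithStats(g.astype(np.uint8)); k=1+np.argmax(s[1:,4])
    print("rest px",s[k],cc[k])
    P=C[l==k]; hi=P[(P[:,2]>.036)&(P[:,2]<.055)]; print("rest hi n",len(hi),np.round(hi.mean(0),3))
    if len(hi)>8:
        r=cv2.minAreaRect((hi[:,:2]*1000).astype(np.float32)); print("rest",np.round(r[0],1),np.round(r[1],1),r[2])
    # bowl: white pts z .05-.066
    m=(abs(C[...,2]-.059)<.006)&(np.hypot(C[...,0]-.53,C[...,1]+.265)<.12)&(hsv[...,1]<60)&(hsv[...,2]>120)
    P=C[m][:,:2]; A=np.c_[2*P,np.ones(len(P))]; s=np.linalg.lstsq(A,(P**2).sum(1),rcond=None)[0]; print("bowl",s[:2].round(4),np.sqrt(s[2]+s[0]**2+s[1]**2).round(4),len(P))
    # stick: points z .018-.045 out in front
    m=(C[...,2]>.015)&(C[...,2]<.045)&(C[...,0]>.46)&(C[...,0]<.60)&(C[...,1]>.18)&(C[...,1]<.33)&(hsv[...,2]>110)
    P=C[m]; print("stick n",len(P),P.min(0).round(3),P.max(0).round(3)); 
    print(cv2.fitLine((P[:,:2]*1000).astype(np.float32),cv2.DIST_HUBER,0,.01,.01).ravel())
E
```

```text
scene0 table z med 0.0009
rack [654.3 314.4] [139.4 147.6] 30.078222274780273
rest px [304 206  24  13 188] [315.73404255 211.80319149]
rest hi n 20 [0.569 0.065 0.041]
rest [568.3  63.1] [56.7  4.4] 59.15862274169922
bowl [ 0.5293 -0.2669] 0.0753 564
stick n 254 [0.497 0.22  0.017] [0.595 0.281 0.038]
[8.8553774e-01 4.6456739e-01 5.4887488e+02 2.4924617e+02]
side0 table z med -0.001
rack [649.7 319.2] [140.1 142.7] 31.18986701965332
rest px [227 209  24  25 431] [238.35266821 221.67053364]
rest hi n 70 [0.583 0.056 0.042]
rest [582.7  55.5] [63.  61.7] 57.650634765625
bowl [ 0.5262 -0.2653] 0.0754 228
stick n 252 [0.495 0.221 0.015] [0.599 0.33  0.036]
[8.4225410e-01 5.3908074e-01 5.4289819e+02 2.5523796e+02]
```

```bash
python3 - <<'E'
from h import *
p,im,d=load("wrist0"); C=cloud(p,d)
for uv in [(500,230),(430,215),(370,215),(355,260),(530,100),(300,100),(340,320)]: print(uv,C[uv[1],uv[0]].round(3))
A=att(p); print("img right",A[:,0].round(2),"down",A[:,1].round(2),"fwd",A[:,2].round(2))
p,im,d=load("scene0"); C=cloud(p,d)
m=(C[...,2]>.03)&(np.hypot(C[...,0]-.218,C[...,1]+.585)<.3)&(d>0); 
P=C[m];print(len(P)); 
for z in np.arange(0.03,.6,.06):
    Q=P[(P[:,2]>z)&(P[:,2]<z+.06)]
    if len(Q): print(round(z,2),len(Q),Q.min(0).round(2),Q.max(0).round(2))
E
```

```text
(500, 230) [ 0.283 -0.619  0.314]
(430, 215) [ 0.277 -0.623  0.276]
(370, 215) [ 0.225 -0.711 -0.   ]
(355, 260) [ 0.22  -0.643  0.183]
(530, 100) [ 0.419 -0.826  0.   ]
(300, 100) [ 0.325 -0.572  0.001]
(340, 320) [ 0.221 -0.613  0.269]
img right [ 0.35 -0.94 -0.  ] down [-0.9  -0.34  0.27] fwd [-0.25 -0.09 -0.96]
1472
0.03 499 [-0.08 -0.69  0.03] [ 0.27 -0.53  0.09]
0.09 21 [-0.06 -0.66  0.09] [ 0.25 -0.59  0.1 ]
0.21 182 [-0.03 -0.55  0.22] [ 0.21 -0.52  0.27]
0.27 443 [-0.06 -0.55  0.27] [ 0.24 -0.47  0.33]
0.33 327 [ 0.15 -0.53  0.33] [ 0.23 -0.49  0.34]
```

Emit:
{"method": "step_arm", "body": {"series": [[[0.09,0,0,0.03,0],[0.09,0,0,0.07,0],[0.09,0,0,0.11,0],[0.09,0,0,0.15,0],[0.09,0,0,0.15,0],[0.09,0.01,0.03,0.15,0],[0.09,0.14,0.38,0.15,10],[0.09,0.14,0.38,0.15,10],[0.09,0.14,0.38,0.15,10],[0.09,0.14,0.38,0.15,10],[0.09,0.14,0.38,0.15,10],[0.09,0.14,0.38,0.15,10],[0.09,0.14,0.38,0.15,10],[0.09,0.14,0.38,0.15,10],[0.09,0.14,0.38,0.15,10],[0.09,0.14,0.38,0.15,10],[0.09,0.14,0.38,0.15,10],[0.09,0.14,0.38,0.15,10]]], "squeeze": 20}}

```text
clock: 1.65
position: [0.3578, -0.2057, 0.39]
ee_rot: [-3.031, -0.825, 0.001]
force: [0.4, -1.1, 0.2]
width: 0.982
```

Emit:
{"method": "step_arm", "body": {"series": [[[0.09,0.16,0.44,-0.1,0],[0.09,0.16,0.44,-0.1,0],[0.09,0.16,0.44,-0.1,0],[0.09,0.16,0.44,-0.1,0],[0.09,0.16,0.44,-0.1,0],[0.09,0.16,0.44,-0.1,0],[0.09,0.16,0.44,-0.1,0],[0.09,0.16,0.44,-0.1,0],[0.09,0.16,0.44,-0.1,0],[0.09,0.16,0.44,-0.1,0],[0.09,0.16,0.44,-0.1,0],[0.09,0.16,0.44,-0.1,0],[0.09,0.16,0.44,-0.1,0],[0.09,0.16,0.44,-0.1,0]]]}}

```text
clock: 2.82
position: [0.5184, 0.2338, 0.2887]
ee_rot: [-3.031, -0.824, 0.005]
force: [0.4, 0.3, -0.2]
width: 0.98
```

```bash
python3 - <<'E'
from h import *
s=observe();print(s["position"],s["ee_rot"],s["joints"].round(2))
snap("wrist","w1")
E
```

```text
[0.51842007 0.2337881  0.28865933] [-3.03081516 -0.82434307  0.00502362] [-0.04  0.39 -0.66  1.6   0.25  1.24 -1.79]
```

View pics/w1.png

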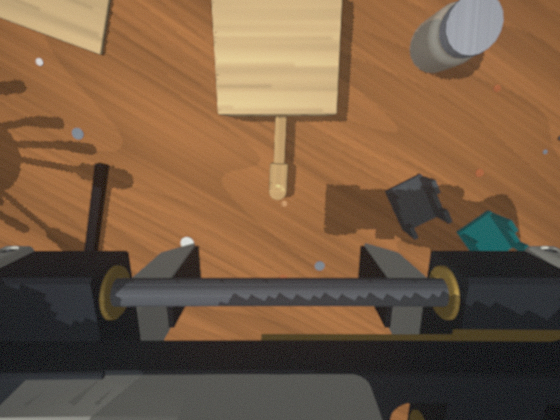

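The wrist view shows the rack, with its front edge at rows 112-116. The stick runs from its tip at (278,199) to the rack at (281,117). The dark rest is at (417,205).

```bash
python3 - <<'E'
from h import *
p,im,d=load("w1"); hsv=cv2.cvtColor(im,cv2.COLOR_RGB2HSV); C=cloud(p,d)
m=(C[...,2]>.015)&(C[...,2]<.04); m[:117]=0; m[205:]=0; m[:,:255]=0; m[:,305:]=0
c=max(cv2.findContours(m.astype(np.uint8),0,2)[0],key=cv2.contourArea)[:,0]
X=onz(p,c,.030)
rows=[]
for v in range(122,196,4):
    us=np.where(m[v])[0]; 
    if len(us): P=onz(p,[(us.min()-.5,v),(us.max()+.5,v)],.030); rows.append(P.mean(0)); print(v,us.min(),us.max(),P.mean(0).round(4),np.linalg.norm(P[1]-P[0]).round(4))
rows=np.array(rows);f=cv2.fitLine((rows[:,:2]*1000).astype(np.float32),cv2.DIST_HUBER,0,.01,.01).ravel();print(f,np.degrees(np.arctan2(f[1],f[0])))
vm=np.where(m.any(1))[0].max(); us=np.where(m[vm])[0]; print("tip",onz(p,(us.mean(),vm+.5),.027).round(4))
print("stick z", np.median(C[...,2][m]).round(4))
# rack front top edge
print("rack front corners",onz(p,[(218,112),(337,115)],.058).round(4))
# rest: dark
g=(hsv[...,2]<80)&(C[...,2]>.034)&(C[...,2]<.055); g[:165]=0;g[242:]=0;g[:,:375]=0;g[:,455:]=0
P=C[g];r=cv2.minAreaRect((P[:,:2]*1000).astype(np.float32));print("rest",len(P),r)
E
python3 - <<'E'
import cv2
im=cv2.imread("pics/w1.png");cv2.imwrite("pics/w1c.png",cv2.resize(im[150:260,350:540],(760,440),interpolation=cv2.INTER_CUBIC))
E
```

```text
122 276 286 [0.5882 0.2719 0.03  ] 0.014
126 275 285 [0.5834 0.2705 0.03  ] 0.014
130 275 285 [0.5791 0.268  0.03  ] 0.0141
134 275 285 [0.5749 0.2655 0.03  ] 0.0141
138 275 285 [0.5706 0.263  0.03  ] 0.0142
142 275 285 [0.5663 0.2604 0.03  ] 0.0142
146 275 284 [0.5616 0.2584 0.03  ] 0.013
150 275 284 [0.5572 0.2558 0.03  ] 0.013
154 274 284 [0.5525 0.2538 0.03  ] 0.0144
158 274 284 [0.548  0.2511 0.03  ] 0.0144
162 271 284 [0.5425 0.2502 0.03  ] 0.0184
166 270 287 [0.5387 0.2464 0.03  ] 0.0238
170 270 287 [0.5341 0.2437 0.03  ] 0.0239
174 270 287 [0.5296 0.241  0.03  ] 0.024
178 270 287 [0.5249 0.2383 0.03  ] 0.024
182 270 286 [0.52   0.2362 0.03  ] 0.0228
186 269 286 [0.5149 0.234  0.03  ] 0.0242
190 269 286 [0.5102 0.2312 0.03  ] 0.0243
194 270 285 [0.5055 0.2284 0.03  ] 0.0217
[8.8260531e-01 4.7011471e-01 5.4468726e+02 2.4936827e+02] 28.041742
tip [[0.4982 0.2242 0.027 ]]
stick z 0.0303
rack front corners [[0.5599 0.341  0.058 ]
 [0.6278 0.2191 0.058 ]]
rest 422 ((588.01904296875, 52.9167366027832), (65.01734161376953, 53.68217849731445), 58.854339599609375)
```

View pics/w1c.png

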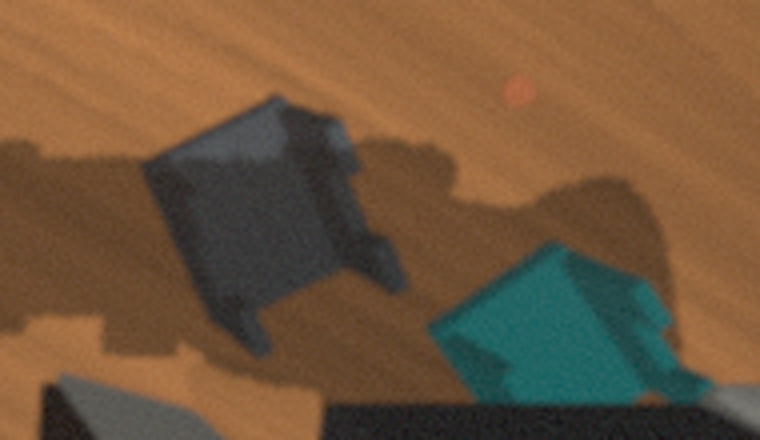

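Emit:
{"method": "step_arm", "body": {"series": [[[0.07,0.045,0.026,-0.04,-1.4],[0.07,0.045,0.026,-0.08,-1.4],[0.07,0.045,0.026,-0.12,-1.4],[0.07,0.045,0.026,-0.16,-1.4],[0.07,0.045,0.026,-0.19,-1.4],[0.07,0.045,0.026,-0.22,-1.4],[0.07,0.045,0.026,-0.24,-1.4],[0.07,0.045,0.026,-0.255,-1.4],[0.07,0.045,0.026,-0.266,-1.4],[0.07,0.045,0.026,-0.266,-1.4],[0.07,0.045,0.026,-0.266,-1.4]]]}}

```text
clock: 3.78
position: [0.5641, 0.2573, 0.0236]
ee_rot: [3.042, 0.782, -0.004]
force: [-0.6, 0.3, 0.3]
width: 0.765
```

```bash
python3 - <<'E'
from h import *
s=observe();print(s["position"],s["ee_rot"],s["joints"].round(2),s["force"])
snap("wrist","w2")
E
```

```text
[0.56413066 0.25732874 0.02360367] [ 3.04186571  0.78231338 -0.00362261] [-0.17  0.73 -0.52  1.75  0.48  0.79 -1.99] [-0.5849912   0.29395839  0.29514688]
```

View pics/w2.png

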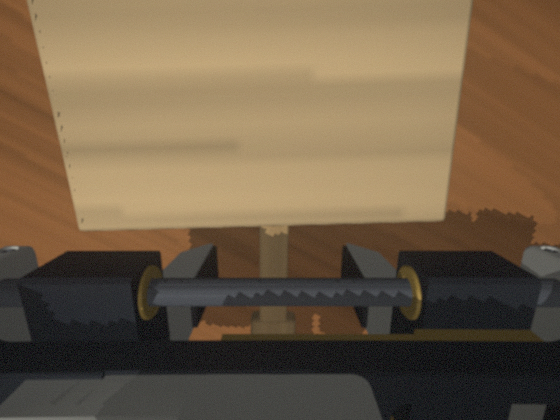

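The shaft at column 273 is between the fingers (215-345) and square to them. I'll close on it.

Emit:
{"method": "step_arm", "body": {"series": [[[0.0,0,0.001,0,0],[0.0,0,0.001,0,0],[0.0,0,0.001,0,0],[0.0,0,0.001,0,0],[0.0,0,0.001,0,0],[0.0,0,0.001,0,0],[0.0,0,0.001,0,0],[0.0,0,0.001,0.002,0],[0.0,0,0.001,0.004,0],[0.0,0,0.001,0.004,0]]], "squeeze": 25}}

```text
clock: 4.67
position: [0.5646, 0.2593, 0.0287]
ee_rot: [-3.042, -0.783, 0.001]
force: [-0.0, -0.0, -0.1]
width: 0.152
```

Emit:
{"method": "step_arm", "body": {"series": [[[0.0,-0.0088,-0.0048,0,0],[0.0,-0.0219,-0.0121,0,0],[0.0,-0.035,-0.0194,0,0],[0.0,-0.0481,-0.0266,0,0],[0.0,-0.0612,-0.0339,0,0],[0.0,-0.0743,-0.0412,0,0],[0.0,-0.0875,-0.0485,0,0],[0.0,-0.1006,-0.0557,0,0],[0.0,-0.1137,-0.063,0,0],[0.0,-0.1268,-0.0703,0,0],[0.0,-0.1312,-0.0727,0,0],[0.0,-0.1312,-0.0727,0,0],[0.0,-0.1312,-0.0727,0.02,0],[0.0,-0.1312,-0.0727,0.05,0],[0.0,-0.1312,-0.0727,0.08,0],[0.0,-0.1312,-0.0727,0.08,0]]]}}

```text
clock: 6.0
position: [0.4367, 0.1891, 0.1135]
ee_rot: [-3.04, -0.783, -0.011]
force: [0.7, 0.2, 0.1]
width: 0.147
```

```bash
python3 - <<'E'
from h import *
s=observe();print(s["position"],s["ee_rot"],s["joints"].round(2),s["force"],s["width"])
snap("side","s1");snap("scene","sc1")
E
```

```text
[0.43672747 0.18914527 0.1135323 ] [-3.04014863 -0.78309634 -0.01141726] [-0.03  0.43 -0.64  2.04  0.37  0.77 -1.95] [0.72810596 0.21759516 0.14755267] 0.14735068475405644
```

View pics/sc1.png

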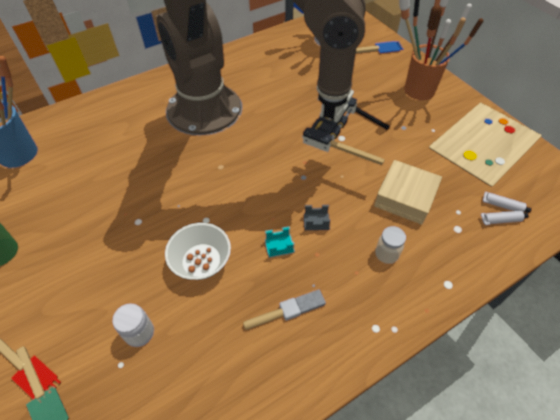

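View pics/s1.png

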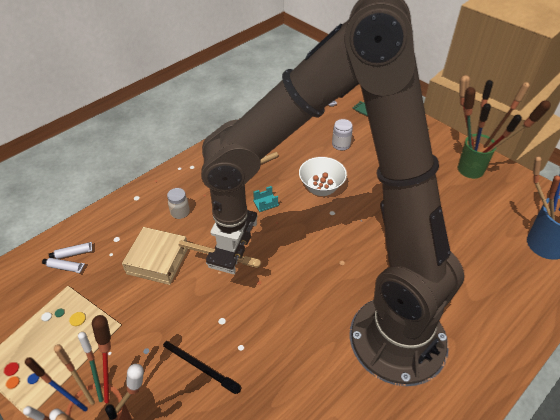

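The stick is out cleanly and clear of the rack, with its handle end at (382,161). Next I turn it 120° and carry it to the rest.

Emit:
{"method": "step_arm", "body": {"series": [[[0.0,0.0,0.0,0.03,0],[0.0,0.01,-0.01,0.03,6],[0.0,0.02,-0.02,0.03,12],[0.0,0.03,-0.03,0.03,18],[0.0,0.04,-0.04,0.03,24],[0.0,0.05,-0.05,0.03,31],[0.0,0.06,-0.06,0.03,38],[0.0,0.075,-0.07,0.03,45],[0.0,0.09,-0.08,0.03,52],[0.0,0.1,-0.09,0.03,59],[0.0,0.115,-0.1,0.03,66],[0.0,0.13,-0.11,0.03,73],[0.0,0.14,-0.12,0.03,80],[0.0,0.155,-0.13,0.03,87],[0.0,0.165,-0.14,0.03,94],[0.0,0.175,-0.145,0.03,101],[0.0,0.185,-0.15,0.03,108],[0.0,0.19,-0.159,0.03,114],[0.0,0.19,-0.159,0.03,120],[0.0,0.19,-0.159,0.03,120]]]}}

```text
clock: 7.77
position: [0.6253, 0.0275, 0.1377]
ee_rot: [-0.837, -3.022, -0.001]
force: [-0.1, 0.3, -1.1]
width: 0.148
```

```bash
python3 - <<'E'
from h import *
s=observe();print(s["position"],s["ee_rot"],s["joints"].round(2),s["force"],s["width"])
snap("side","s2");snap("scene","sc2");snap("wrist","w3")
E
```

```text
[0.62530039 0.02753507 0.13768959] [-8.37458159e-01 -3.02201419e+00 -1.19590915e-03] [ 0.51  0.79 -1.07  1.62  0.73  1.19  0.3 ] [-0.08726525  0.26682508 -1.08917195] 0.14833636071633616
```

View pics/sc2.png

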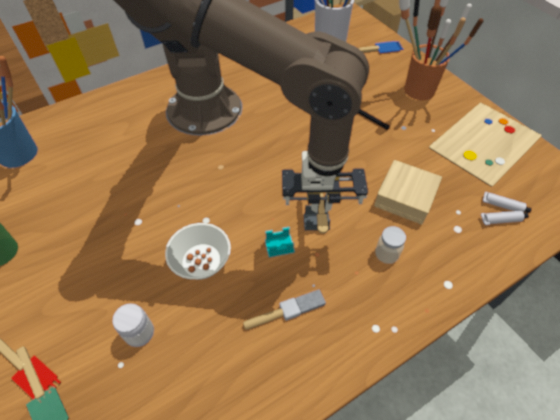

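View pics/w3.png

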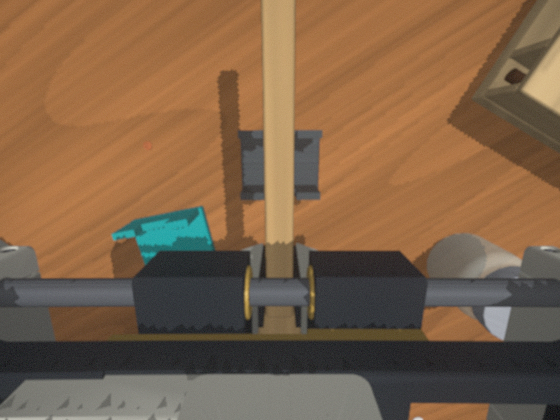

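The wrist view shows the stick along column 280, and the dark rest square below it at columns 240-321, rows 130-198. I'll refine the comb corners in a zoom.

```bash
python3 - <<'E'
from h import *
p,im,d=load("w3")
cv2.imwrite("pics/w3c.png",cv2.resize(im[110:220,200:360],(800,550),interpolation=cv2.INTER_CUBIC)[:,:,::-1])
C=cloud(p,d);hsv=cv2.cvtColor(im,cv2.COLOR_RGB2HSV)
g=(hsv[...,2]<95)&(C[...,2]>.036)&(C[...,2]<.056); g[:110]=0;g[215:]=0;g[:,:225]=0;g[:,335:]=0
P=C[g];print(len(P),cv2.minAreaRect((P[:,:2]*1000).astype(np.float32)))
E
```

```text
551 ((587.2034912109375, 51.662410736083984), (62.51708984375, 52.655921936035156), 58.83781051635742)
```

View pics/w3c.png

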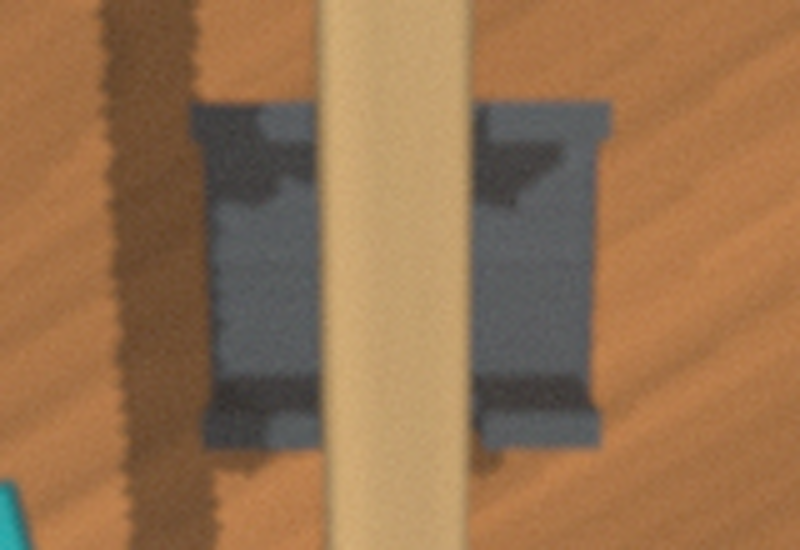

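```bash
python3 - <<'E'
from h import *
p,im,d=load("w3")
u=np.array([(190,101),(612,101),(204,450),(601,450)])/5-.4+[200,110]
X=onz(p,u,.046);print(X.round(4));c=X.mean(0)
print("w",np.linalg.norm(X[0]-X[1]),np.linalg.norm(X[2]-X[3]),"span",np.linalg.norm(X[0]+X[1]-X[2]-X[3])/2)
ax=(X[2]+X[3]-X[0]-X[1])[:2];print("rest c",c[:2].round(4),"axis",np.degrees(np.arctan2(ax[1],ax[0])))
# stick top surface at tcp_z+~.0? 
C=cloud(p,d); m=(C[...,2]>.12)&(C[...,2]<.17); m[225:]=0;m[:,:240]=0;m[:,320:]=0
z=np.median(C[...,2][m]);print("stick top z",z, [np.median(C[v,270:290,2]).round(4) for v in (5,60,120,200)])
L=[]
for v in range(5,225,10):
    us=np.where(m[v])[0]
    P=onz(p,[(us.min()-.5,v),(us.max()+.5,v)],z);L.append(P.mean(0))
L=np.array(L);f=cv2.fitLine((L[:,:2]*1000).astype(np.float32),cv2.DIST_HUBER,0,.01,.01).ravel();print(f,np.degrees(np.arctan2(f[1],f[0])))
n=np.array([-f[1],f[0]]);print("lateral rest-stick mm",(c[:2]*1000-f[2:4])@n, n)
# stick middle location: tip?
p,im,d=load("sc2");cv2.imwrite("pics/sc2c.png",cv2.resize(im[150:260,260:400],(770,605))[:600,:,::-1])
E
```

```text
[[0.5478 0.039  0.046 ]
 [0.5808 0.0933 0.046 ]
 [0.5939 0.0113 0.046 ]
 [0.6269 0.0656 0.046 ]]
w 0.06350679363643782 0.06354749763849848 span 0.053811932609997705
rest c [0.5873 0.0523] axis -30.983700361447074
stick top z 0.14243675936149464 [np.float64(0.1433), np.float64(0.1427), np.float64(0.1426), np.float64(0.1417)]
[ 8.5645002e-01 -5.1622993e-01  5.5789996e+02  6.9187569e+01] -31.079699
lateral rest-stick mm 0.7524568408066976 [0.5162299 0.85645  ]
```

View pics/sc2c.png

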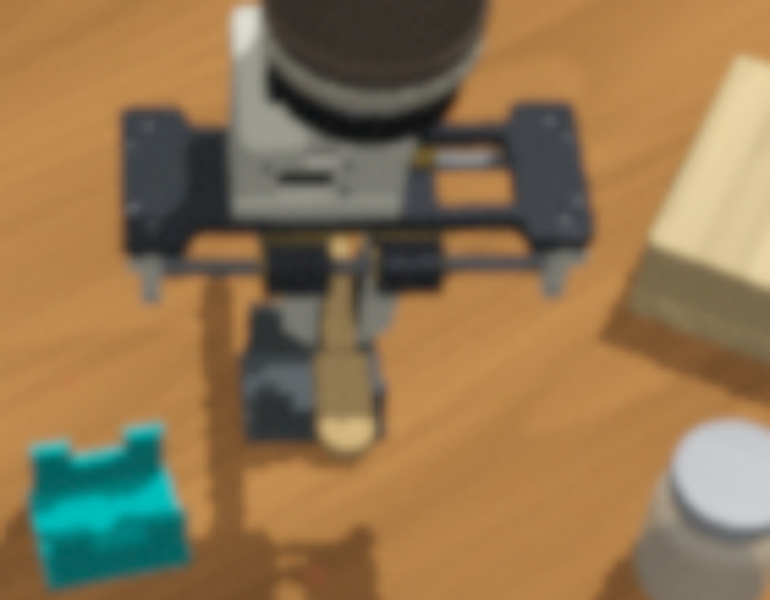

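```bash
python3 - <<'E'
from h import *
p,im,d=load("sc2")
t=onz(p,(260+350/5.5,150+452/5.5),.133)[0];print("tip",t)
a=np.array([.857,-.515]);tcp=np.array([.6253,.0275])
print("tip-tcp along",(t[:2]-tcp)@a,"lat",(t[:2]-tcp)@[.515,.857])
c=np.array([.5873,.0523]);print("rest->tcp along",(tcp-c)@a,"lat",(tcp-c)@[.515,.857])
E
```

```text
tip [ 0.68880472 -0.00835849  0.133     ]
tip-tcp along 0.0728906677216499 lat 0.0019742033012589617
rest->tcp along 0.045337999999999934 lat -0.0016836000000000364
```

Emit:
{"method": "step_arm", "body": {"series": [[[0.0,0.0005,0.0007,-0.025,0],[0.0,0.0005,0.0007,-0.05,0],[0.0,0.0005,0.0007,-0.07,0],[0.0,0.0005,0.0007,-0.083,0],[0.0,0.0005,0.0007,-0.09,0],[0.0,0.0005,0.0007,-0.094,0],[0.0,0.0005,0.0007,-0.096,0],[0.0,0.0005,0.0007,-0.096,0],[0.0,0.0005,0.0007,-0.096,0]]]}}

```text
clock: 8.67
position: [0.6259, 0.0299, 0.044]
ee_rot: [-0.848, -3.022, -0.003]
force: [-0.2, 0.3, -0.2]
width: 0.15
```

Emit:
{"method": "step_arm", "body": {"series": [[[0.0,0,0,-0.002,0],[0.0,0,0,-0.003,0],[0.0,0,0,-0.003,0]]]}}

```text
clock: 8.92
position: [0.6267, 0.03, 0.0421]
ee_rot: [-0.849, -3.023, -0.004]
force: [-0.8, -1.8, 4.8]
width: 0.153
```

```bash
python3 - <<'E'
from h import *
s=observe();print(s["position"],s["force"],s["width"])
snap("wrist","w4")
E
```

```text
[0.62666547 0.03004669 0.04210204] [-0.78262848 -1.83889449  4.7935653 ] 0.15268948175086913
```

View pics/w4.png

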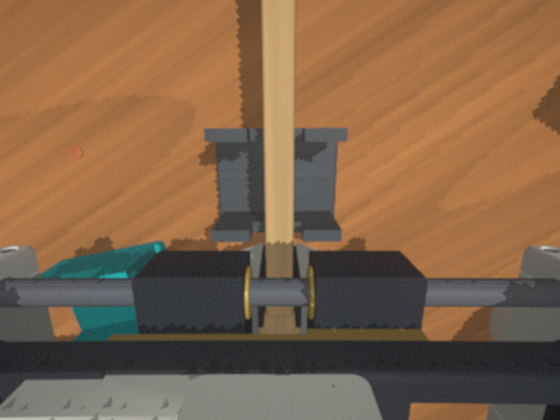

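The force reads 4.8 N upward and the stick sits in the notches. I'll release with a small opening and rise.

Emit:
{"method": "step_arm", "body": {"series": [[[0.02,0,0,0,0],[0.035,0,0,0,0],[0.035,0,0,0,0],[0.035,0,0,0,0],[0.035,0,0,0.01,0],[0.035,0,0,0.03,0],[0.035,0,0,0.06,0],[0.035,0,0,0.09,0],[0.035,-0.03,0.02,0.11,0],[0.05,-0.06,0.04,0.12,0],[0.05,-0.1,0.06,0.12,0],[0.05,-0.128,0.077,0.12,0],[0.05,-0.128,0.077,0.12,0],[0.05,-0.128,0.077,0.12,0]]]}}

```text
clock: 10.13
position: [0.4974, 0.108, 0.1632]
ee_rot: [-0.844, -3.026, -0.002]
force: [0.5, -0.4, -0.5]
width: 0.546
```

```bash
python3 - <<'E'
from h import *
s=observe();print(s["position"],s["ee_rot"],s["joints"].round(2),s["force"],s["width"])
snap("wrist","w5");snap("scene","sc5");snap("side","s5")
a=cv2.imread("pics/sc5.png")[140:290,220:420];b=cv2.imread("pics/s5.png")[150:300,150:350]
cv2.imwrite("pics/c5.png",np.hstack([cv2.resize(a,(400,300)),cv2.resize(b,(400,300))]))
E
```

```text
[0.49735076 0.10802923 0.16320214] [-8.43501880e-01 -3.02613368e+00 -2.26595525e-03] [ 0.49  0.61 -1.17  1.89  0.64  1.08  0.1 ] [ 0.54833161 -0.44966624 -0.47609775] 0.5455404047558725
```

View pics/c5.png

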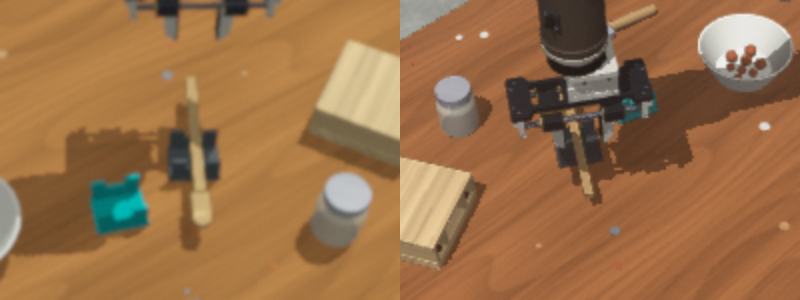

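View pics/w5.png

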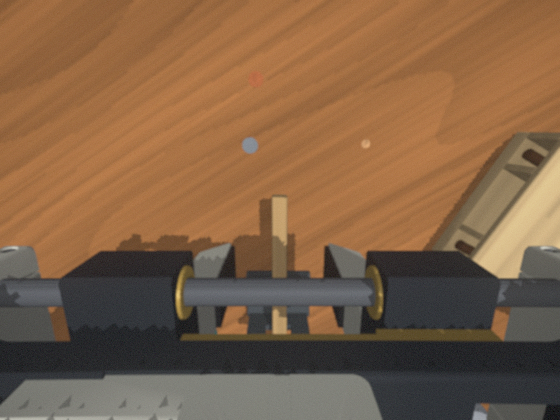

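Stick lies in both notches, handle end at wrist pixel (279,196), blade at scene crop (203,210). I'll measure its ends.

```bash
python3 - <<'E'
from h import *
p,im,d=load("w5");C=cloud(p,d)
print("z along",[np.median(C[v,275:284,2]).round(4) for v in (202,215,230,245)])
e=onz(p,(279.5,195),.046)[0];print("end",e)
q,im2,d2=load("sc5");t=onz(q,(220+203/2,140+223/2),.038)[0];print("tip",t)
a=np.array([.857,-.515]);c=np.array([.5873,.0523])
print("end along",(e[:2]-c)@a,(e[:2]-c)@[.515,.857],"tip",(t[:2]-c)@a,(t[:2]-c)@[.515,.857])
s=np.array([.4974,.108]);print("tcp",(s-c)@a,(s-c)@[.515,.857])
E
```

```text
z along [np.float64(0.0454), np.float64(0.0458), np.float64(0.046), np.float64(0.0458)]
end [0.4844581  0.11642152 0.046     ]
tip [ 0.6868445  -0.00442408  0.038     ]
end along -0.12115809396977545 0.001988563417982105 tip 0.11452253451306349 0.0026528789490451146
tcp -0.10572980000000003 0.0014363999999999785
```

The stick lies level (top at z 0.046), its middle within 3 mm of the rest's centre. Next I grip the handle end.

Emit:
{"method": "step_arm", "body": {"series": [[[0.05,-0.002,0.001,-0.03,0],[0.05,-0.002,0.001,-0.06,0],[0.05,-0.002,0.001,-0.09,0],[0.05,-0.002,0.001,-0.11,0],[0.05,-0.002,0.001,-0.12,0],[0.05,-0.002,0.001,-0.123,0],[0.05,-0.002,0.001,-0.123,0],[0.02,-0.002,0.001,-0.123,0],[0.0,-0.002,0.001,-0.123,0],[0.0,-0.002,0.001,-0.123,0],[0.0,-0.002,0.001,-0.123,0],[0.0,-0.002,0.001,-0.123,0],[0.0,-0.002,0.001,-0.123,0],[0.0,-0.002,0.001,-0.123,0]]], "squeeze": 30}}

```text
clock: 11.45
position: [0.4978, 0.1074, 0.0395]
ee_rot: [-0.851, -3.023, -0.004]
force: [0.8, -0.0, 1.9]
width: 0.15
```

Emit:
{"method": "step_arm", "body": {"series": [[[0.0,0,0,0.01,0],[0.0,0,0,0.03,0],[0.0,0,0,0.06,0],[0.0,0,0,0.09,0],[0.0,0,0,0.12,0],[0.0,0,0,0.15,0],[0.0,0,0,0.18,0],[0.0,0,0,0.21,0],[0.0,0,0,0.235,0],[0.0,0,0,0.25,0],[0.0,0,0,0.25,0],[0.0,0,0,0.25,0]]]}}

```text
clock: 12.45
position: [0.4977, 0.1076, 0.2904]
ee_rot: [0.851, 3.023, 0.004]
force: [0.4, -0.0, -1.1]
width: 0.151
```

```bash
python3 - <<'E'
from h import *
s=observe();print(s["position"],s["force"],s["ft_torque"],s["width"])
snap("scene","sc6");snap("side","s6")
a=cv2.imread("pics/sc6.png")[60:270,220:420];b=cv2.imread("pics/s6.png")[100:310,150:350]
cv2.imwrite("pics/c6.png",np.hstack([cv2.resize(a,(400,420)),cv2.resize(b,(400,420))]))
E
```

```text
[0.49774842 0.10763907 0.29043252] [ 0.40446747 -0.02689859 -1.11005235] [ 0.06331983 -0.081079   -0.04792048] 0.15120649605742756
```

View pics/c6.png

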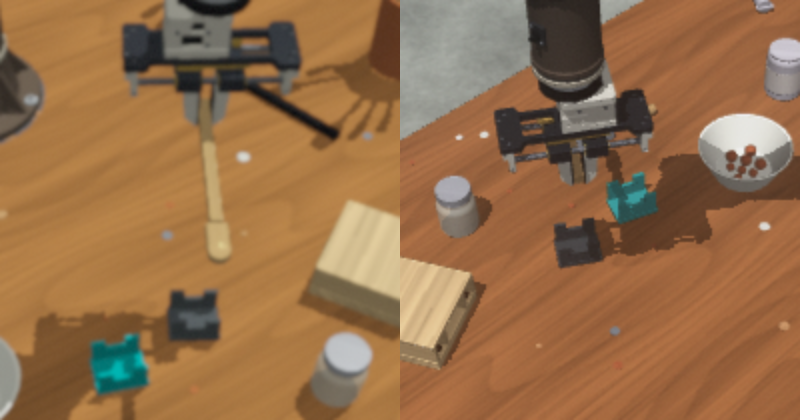

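Stick held by the handle end, roughly level, tip at left crop (218,255). I'll ease the squeeze stepwise so the blade swings down.

Emit:
{"method": "step_arm", "body": {"series": [[[0.0,0,0,0,0],[0.0,0,0,0,0],[0.0,0,0,0,0],[0.0,0,0,0,0]]], "squeeze": 12}}

```text
clock: 12.88
position: [0.497, 0.1069, 0.2883]
ee_rot: [-0.85, -3.022, -0.002]
force: [0.1, -0.2, -1.2]
width: 0.152
```

```bash
cat >> h.py <<'E'
def sticklook(tag):
    """wood pts near TCP -> direction from TCP, using scene depth"""
    s=observe();t=np.array(s["position"]);print(t.round(4),s["force"].round(2),round(s["width"],3),s["clock"])
    for n in ("scene","side"):
        p,im,d=snap(n,tag+n);C=cloud(p,d);hsv=cv2.cvtColor(im,cv2.COLOR_RGB2HSV)
        m=(hsv[...,0]>12)&(hsv[...,0]<28)&(hsv[...,1]>50)&(hsv[...,2]>70)&(C[...,2]>.03)&(np.linalg.norm(C-t,axis=2)<.26)&(C[...,2]<t[2]+.03)&(np.linalg.norm(C-t,axis=2)>.02)
        k,l,st,cc=cv2.connectedComponentsWithStats(m.astype(np.uint8),connectivity=8)
        for i in range(1,k):
            if st[i,4]>25:
                P=C[l==i];r=np.linalg.norm(P-t,axis=1);far=P[np.argsort(r)[-12:]].mean(0)
                v=far-t;print(n,st[i,4],cc[i].round(),"far",far.round(3),"r",r.max().round(3),"pitch",np.degrees(np.arctan2(v[2],np.hypot(*v[:2]))).round(1),"az",np.degrees(np.arctan2(v[1],v[0])).round(1))
E
python3 -c "
from h import *
sticklook('a1')"
```

```text
[0.497  0.1069 0.2883] [ 0.1  -0.22 -1.16] 0.152 12.8833
scene 600 [326. 159.] far [ 0.688 -0.01   0.29 ] r 0.226 pitch 0.4 az -31.3
```

Still level. I'll ease it further.

Emit:
{"method": "step_arm", "body": {"series": [[[0.0,0,0,0,0],[0.0,0,0,0,0],[0.0,0,0,0,0],[0.0,0,0,0,0],[0.0,0,0,0,0]]], "squeeze": 6}}

```text
clock: 13.4
position: [0.4971, 0.107, 0.2886]
ee_rot: [-0.851, -3.022, -0.002]
force: [-0.7, -0.3, -1.0]
width: 0.151
```

```bash
python3 -c "
from h import *
sticklook('a2')"
```

```text
[0.4971 0.107  0.2886] [-0.68 -0.31 -0.98] 0.151 13.4
scene 660 [324. 169.] far [ 0.674 -0.002  0.209] r 0.224 pitch -21.0 az -31.5
```

Emit:
{"method": "step_arm", "body": {"series": [[[0.0,0,0,0,0],[0.0,0,0,0,0],[0.0,0,0,0,0],[0.0,0,0,0,0],[0.0,0,0,0,0]]], "squeeze": 4.5}}

```text
clock: 13.92
position: [0.4971, 0.107, 0.2886]
ee_rot: [-0.851, -3.022, -0.002]
force: [0.1, 0.7, -0.6]
width: 0.154
```

```bash
python3 -c "
from h import *
sticklook('a3')"
```

```text
[0.4971 0.107  0.2886] [ 0.13  0.68 -0.62] 0.154 13.9167
scene 596 [322. 171.] far [0.615 0.047 0.105] r 0.257 pitch -54.3 az -27.1
```

```bash
python3 -c "
from h import *
a=cv2.imread('pics/a3scene.png')[60:270,220:420];b=cv2.imread('pics/a3side.png')[100:310,150:350]
cv2.imwrite('pics/c7.png',np.hstack([cv2.resize(a,(400,420)),cv2.resize(b,(400,420))]))"
```

```text
(no output)
```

View pics/c7.png

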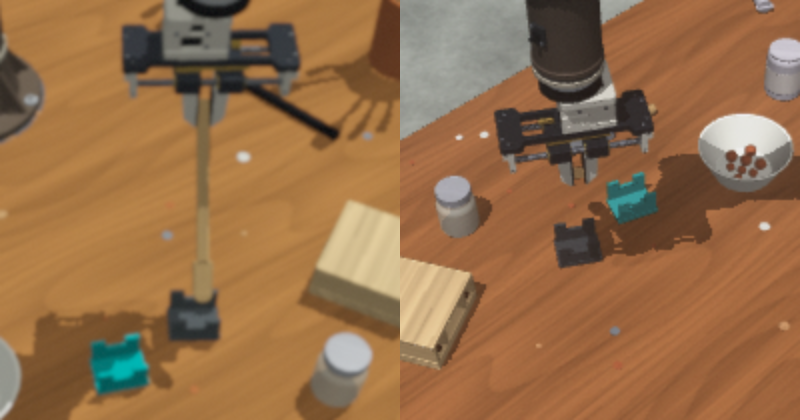

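The stick has swung down about 50°, with its tip at left crop (203,298) visually in front of the rest. Nothing is slipping lengthwise as far as I can see.

Emit:
{"method": "step_arm", "body": {"series": [[[0.0,0,0,0,0],[0.0,0,0,0,0],[0.0,0,0,0,0],[0.0,0,0,0,0],[0.0,0,0,0,0]]], "squeeze": 3.5}}

```text
clock: 14.43
position: [0.4971, 0.107, 0.2886]
ee_rot: [-0.851, -3.022, -0.002]
force: [-0.2, 0.4, -1.2]
width: 0.15
```

```bash
python3 -c "
from h import *
sticklook('a4')
a=cv2.imread('pics/a4scene.png')[60:270,220:420];b=cv2.imread('pics/a4side.png')[100:310,150:350]
cv2.imwrite('pics/c8.png',np.hstack([cv2.resize(a,(400,420)),cv2.resize(b,(400,420))]))"
```

```text
[0.4971 0.107  0.2886] [-0.15  0.4  -1.18] 0.15 14.4333
scene 601 [321. 169.] far [0.596 0.066 0.076] r 0.259 pitch -63.3 az -22.7
side 28 [234. 194.] far [0.6   0.05  0.132] r 0.218 pitch -53.1 az -28.8
```

View pics/c8.png

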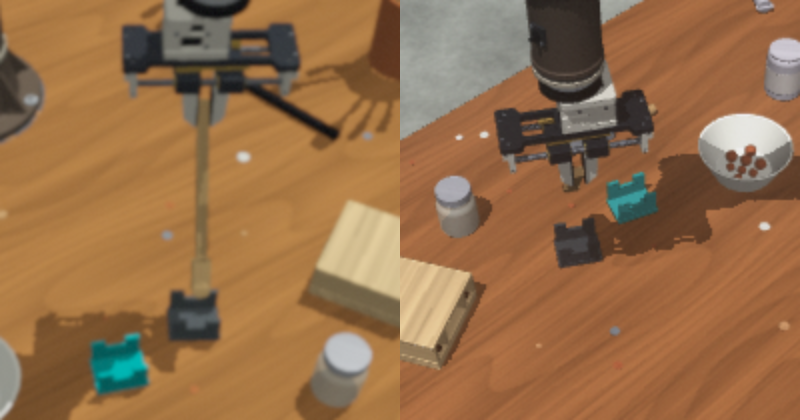

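```bash
cat >> h.py <<'E'
def planehit(p,uv,t,az):
    a=np.radians(az);n=np.array([-np.sin(a),np.cos(a),0]);d=ray(p,uv);o=np.array(p["position"])
    k=((t-o)@n)/(d@n);X=o+d*k[:,None];v=X-t
    al=v@np.array([np.cos(a),np.sin(a),0]);return X,np.linalg.norm(v,axis=1),np.degrees(np.arctan2(v[:,2],al))
def tipfit(p,uv,t,az,L=.225):
    # pitch giving the tip pixel row
    a=np.radians(az);out=[]
    for th in np.arange(0,120,.5):
        r=np.radians(th);X=t+L*np.array([np.cos(r)*np.cos(a),np.cos(r)*np.sin(a),-np.sin(r)]);out.append((np.linalg.norm(proj(p,X)[0]-uv),th,X))
    return min(out,key=lambda o:o[0])
E
python3 -c "
from h import *
t=np.array([.4971,.107,.2886])
p,im,d=load('a4scene')
print(planehit(p,[(320,208)],t,-31.4)); print(tipfit(p,(320,208),t,-31.4)); C=cloud(p,d)
for v in range(110,210,8): print(v, [tuple(C[v,u].round(3)) for u in (320,321)])
"
```

```text
(array([[0.61635789, 0.03420467, 0.11366128]]), array([0.22388649]), array([-51.38640209]))
(np.float64(0.18194771927519626), np.float64(52.5), array([0.61401198, 0.03563662, 0.1100955 ]))
110 [(np.float64(0.492), np.float64(0.106), np.float64(0.302)), (np.float64(0.493), np.float64(0.108), np.float64(0.302))]
118 [(np.float64(0.501), np.float64(0.1), np.float64(0.287)), (np.float64(0.504), np.float64(0.102), np.float64(0.288))]
126 [(np.float64(0.511), np.float64(0.095), np.float64(0.273)), (np.float64(0.512), np.float64(0.097), np.float64(0.272))]
134 [(np.float64(0.523), np.float64(0.088), np.float64(0.26)), (np.float64(0.524), np.float64(0.09), np.float64(0.26))]
142 [(np.float64(0.532), np.float64(0.082), np.float64(0.245)), (np.float64(0.533), np.float64(0.085), np.float64(0.244))]
150 [(np.float64(0.54), np.float64(0.078), np.float64(0.227)), (np.float64(0.541), np.float64(0.081), np.float64(0.227))]
158 [(np.float64(0.552), np.float64(0.071), np.float64(0.215)), (np.float64(0.553), np.float64(0.073), np.float64(0.214))]
166 [(np.float64(0.562), np.float64(0.066), np.float64(0.198)), (np.float64(0.566), np.float64(0.065), np.float64(0.204))]
174 [(np.float64(0.571), np.float64(0.06), np.float64(0.181)), (np.float64(0.575), np.float64(0.06), np.float64(0.185))]
182 [(np.float64(0.583), np.float64(0.053), np.float64(0.168)), (np.float64(0.583), np.float64(0.056), np.float64(0.166))]
190 [(np.float64(0.593), np.float64(0.048), np.float64(0.151)), (np.float64(0.594), np.float64(0.049), np.float64(0.152))]
198 [(np.float64(0.604), np.float64(0.041), np.float64(0.136)), (np.float64(0.606), np.float64(0.042), np.float64(0.138))]
206 [(np.float64(0.616), np.float64(0.034), np.float64(0.121)), (np.float64(0.618), np.float64(0.036), np.float64(0.122))]
```

Emit:
{"method": "step_arm", "body": {"series": [[[0.0,0,0,0,0],[0.0,0,0,0,0],[0.0,0,0,0,0],[0.0,0,0,0.03,0],[0.0,0,0,0.03,0],[0.0,0,0,0,0],[0.0,0,0,0,0],[0.0,0,0,0.03,0],[0.0,0,0,0.03,0],[0.0,0,0,0,0],[0.0,0,0,0,0]]], "squeeze": 3}}

```text
clock: 15.45
position: [0.496, 0.1058, 0.286]
ee_rot: [-0.85, -3.019, 0.002]
force: [-0.3, -1.9, -1.1]
width: 0.154
```

```bash
python3 -c "
from h import *
sticklook('a5')
a=cv2.imread('pics/a5scene.png')[60:270,220:420];b=cv2.imread('pics/a5side.png')[100:310,150:350]
cv2.imwrite('pics/c9.png',np.hstack([cv2.resize(a,(400,420)),cv2.resize(b,(400,420))]))"
```

```text
[0.496  0.1058 0.286 ] [-0.33 -1.93 -1.08] 0.154 15.45
scene 462 [318. 160.] far [0.542 0.079 0.071] r 0.224 pitch -76.2 az -30.2
side 209 [240. 211.] far [0.535 0.085 0.072] r 0.228 pitch -78.3 az -28.7
```

View pics/c9.png

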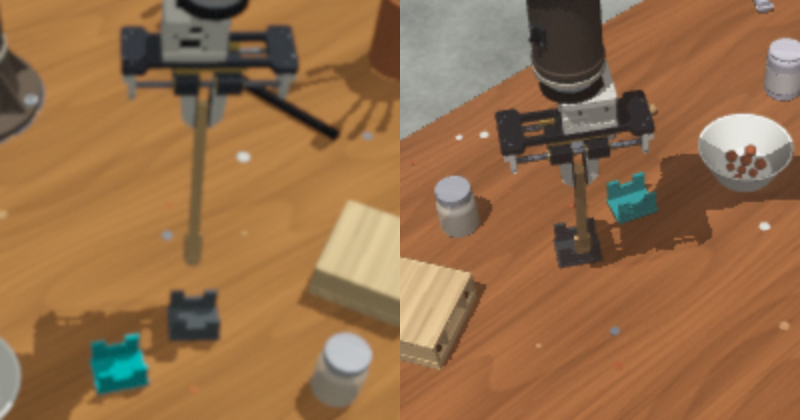

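Pitch is now about -77° with grip-to-tip 0.225 m, and both views agree. I'll lock it with a firm grip, raise, and carry it over the bowl.

Emit:
{"method": "step_arm", "body": {"series": [[[0.0,0,0,0,0],[0.0,0,0,0,0],[0.0,0,0,0,0],[0.0,0,0,0.03,0],[0.0,0,-0.02,0.06,0],[0.0,0,-0.05,0.07,0],[0.0,0,-0.08,0.07,0],[0.0,-0.0,-0.11,0.07,0],[0.0,-0.0,-0.14,0.07,0],[0.0,-0.01,-0.17,0.07,0],[0.0,-0.01,-0.2,0.07,0],[0.0,-0.01,-0.23,0.07,0],[0.0,-0.01,-0.26,0.07,0],[0.0,-0.01,-0.29,0.07,0],[0.0,-0.01,-0.315,0.07,0],[0.0,-0.01,-0.335,0.07,0],[0.0,-0.01,-0.346,0.07,0],[0.0,-0.01,-0.346,0.07,0],[0.0,-0.01,-0.346,0.07,0]]], "squeeze": 50}}

```text
clock: 17.13
position: [0.4867, -0.2386, 0.3587]
ee_rot: [-0.85, -3.021, -0.002]
force: [0.5, 0.8, -1.0]
width: 0.146
```

```bash
python3 -c "
from h import *
s=observe();print(s['joints'].round(2))
sticklook('b1')
snap('wrist','b1wrist')
a=cv2.imread('pics/b1scene.png')[120:300,120:300];b=cv2.imread('pics/b1side.png')[60:240,230:410]
cv2.imwrite('pics/c10.png',np.hstack([cv2.resize(a,(400,400)),cv2.resize(b,(400,400))]))"
```

```text
[ 1.15  0.44 -1.16  1.52  0.4   1.45  1.  ]
[ 0.4867 -0.2386  0.3587] [ 0.53  0.77 -0.98] 0.146 17.1333
scene 636 [187. 197.] far [ 0.533 -0.267  0.146] r 0.223 pitch -75.7 az -31.9
side 250 [327. 136.] far [ 0.525 -0.259  0.145] r 0.224 pitch -78.5 az -28.6
```

View pics/c10.png

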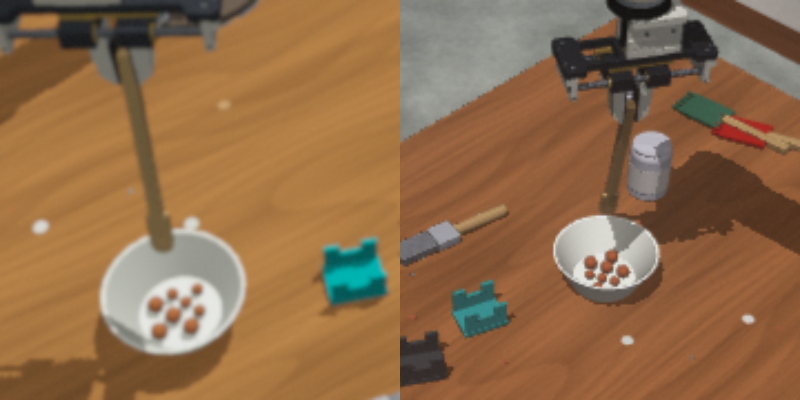

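View pics/b1wrist.png

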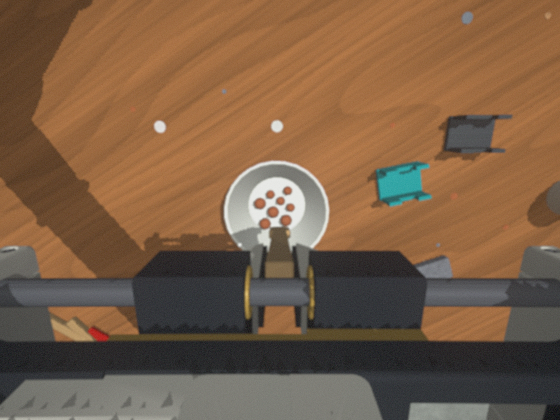

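The wrist view shows the bowl rim about (277,213), and the blade in front at (280,240). Next I measure the bowl and beads.

```bash
python3 - <<'E'
from h import *
from scipy.optimize import least_squares
for tag in ("b1wrist","b1scene","b1side","scene0","side0"):
    p,im,d=load(tag);C=cloud(p,d);hsv=cv2.cvtColor(im,cv2.COLOR_RGB2HSV)
    u0,v0=proj(p,[.528,-.266,.03])[0]
    vv,uu=np.mgrid[:420,:560]
    w=(hsv[...,1]<70)&(hsv[...,2]>90)&(np.hypot(uu-u0,vv-v0)<75)&(C[...,2]>.045)&(C[...,2]<.068)
    P=C[w]
    if len(P)>50:
        # outer rim points: keep with r>0.065
        f=lambda s:np.hypot(P[:,0]-s[0],P[:,1]-s[1])-(.08-(.06-P[:,2])*.5-.0025)
        s=least_squares(f,[.528,-.266],loss="soft_l1",f_scale=.002).x; print(tag,"bowl",s.round(4),len(P))
    # beads
    r=((hsv[...,0]<12)|(hsv[...,0]>172))&(hsv[...,1]>120)&(np.hypot(uu-u0,vv-v0)<45)
    k,l,st,cc=cv2.connectedComponentsWithStats(r.astype(np.uint8))
    for i in range(1,k):
        if st[i,4]>=6: print("  bead",cc[i].round(1),st[i,4],onz(p,cc[i],.014).round(3)[0][:2])
E
```

```text
b1wrist bowl [ 0.5294 -0.2675] 1913
  bead [287.3 190.4] 29 [ 0.516 -0.239]
  bead [269.9 194.1] 27 [ 0.506 -0.267]
  bead [259.4 203.2] 60 [ 0.51 -0.29]
  bead [279.9 200.5] 27 [ 0.524 -0.258]
  bead [289.7 207.1] 26 [ 0.542 -0.25 ]
  bead [272.5 211.6] 60 [ 0.534 -0.278]
  bead [285.5 220. ] 58 [ 0.558 -0.267]
  bead [264.4 223.3] 57 [ 0.544 -0.301]
b1scene bowl [ 0.5299 -0.2669] 772
  bead [198.1 262. ] 8 [ 0.534 -0.277]
  bead [205.6 267.6] 7 [ 0.558 -0.268]
  bead [192.  270.2] 6 [ 0.547 -0.3  ]
b1side bowl [ 0.5277 -0.2667] 502
  bead [313.6 137.3] 11 [ 0.706 -0.415]
  bead [350.2 158.1] 212 [ 0.538 -0.427]
  bead [305.8 149.7] 6 [ 0.678 -0.346]
  bead [293.6 153. ] 9 [ 0.696 -0.301]
  bead [302.5 154. ] 11 [ 0.671 -0.321]
  bead [322.8 179.5] 58 [ 0.533 -0.279]
  bead [315.5 177.8] 18 [ 0.556 -0.267]
  bead [339.9 189.4] 80 [ 0.461 -0.286]
  bead [330.  181.5] 16 [ 0.509 -0.289]
  bead [315. 183.] 9 [ 0.54  -0.248]
  bead [362.8 184.5] 6 [ 0.423 -0.359]
  bead [326.2 186. ] 10 [ 0.504 -0.265]
  bead [316.5 213.5] 6 [ 0.442 -0.152]
scene0 bowl [ 0.5302 -0.267 ] 859
  bead [203.
[... 188 characters left out ...]
10.9 140.3] 16 [ 0.701 -0.396]
  bead [320.8 139.4] 8 [ 0.68  -0.426]
  bead [308.9 149.5] 16 [ 0.671 -0.354]
  bead [324.4 148.7] 7 [ 0.635 -0.398]
  bead [302.5 151.6] 8 [ 0.679 -0.33 ]
  bead [339.4 153.9] 7 [ 0.58  -0.416]
  bead [316.7 155.2] 6 [ 0.631 -0.353]
  bead [359.3 157. ] 6 [ 0.52  -0.455]
  bead [350.7 169. ] 7 [ 0.501 -0.386]
  bead [322.6 179.6] 57 [ 0.533 -0.278]
  bead [315.5 177.8] 18 [ 0.556 -0.267]
  bead [329.9 181.7] 18 [ 0.509 -0.288]
  bead [341.9 188.5] 56 [ 0.46  -0.294]
  bead [315. 183.] 9 [ 0.54  -0.248]
  bead [304.8 188.2] 16 [ 0.547 -0.205]
  bead [326.2 186. ] 10 [ 0.504 -0.265]
  bead [333.8 195.9] 18 [ 0.456 -0.249]
  bead [321.9 205.4] 16 [ 0.454 -0.19 ]
```

```bash
python3 - <<'E'
import numpy as np
B=np.array([(-13,28,7.5),(-23,0,7.5),(-5,9,7.5),(13,17,7.5),(-19,-23,10),(5,-11,10),(29,0,10),(15,-34,10)])
w=np.array([.515,.857]);a=np.array([.857,-.515]);o=[]
for x in range(-36,37,2):
  for y in range(-36,37,2):
    if np.hypot(x,y)>32: continue
    r=B[:,:2]-[x,y];dw=np.maximum(abs(r@w)-12,0);da=np.maximum(abs(r@a)-5.5,0)
    o.append((round((np.hypot(dw,da)-B[:,2]).min(),1),x,y,round(np.hypot(x,y))))
print(sorted(o)[::-1][:12])
E
```

```text
[(np.float64(0.5), 4, 30, 30), (np.float64(0.4), 4, 28, 28), (np.float64(-0.1), 2, 28, 28), (np.float64(-0.3), 6, 30, 31), (np.float64(-0.7), 4, 26, 26), (np.float64(-0.8), -6, -30, 31), (np.float64(-1.1), -4, -30, 30), (np.float64(-1.2), 2, 30, 30), (np.float64(-1.3), 6, 28, 29), (np.float64(-1.3), 2, 26, 26), (np.float64(-1.5), -28, 14, 31), (np.float64(-1.6), 0, -32, 32)]
```

Bowl centre is (0.529,-0.267), consistent across all views. The clearest entry is at bowl-relative (4, 27) mm, so I'll descend there.

Emit:
{"method": "step_arm", "body": {"series": [[[0.0,0.003,0.015,0,0],[0.0,0.003,0.024,0,0],[0.0,0.003,0.024,-0.02,0],[0.0,0.003,0.024,-0.045,0],[0.0,0.003,0.024,-0.07,0],[0.0,0.003,0.024,-0.09,0],[0.0,0.003,0.024,-0.1,0],[0.0,0.003,0.024,-0.108,0],[0.0,0.003,0.024,-0.114,0],[0.0,0.003,0.024,-0.119,0],[0.0,0.003,0.024,-0.123,0],[0.0,0.003,0.024,-0.125,0],[0.0,0.003,0.024,-0.125,0]]]}}

```text
clock: 18.37
position: [0.4899, -0.2134, 0.234]
ee_rot: [-0.846, -3.022, -0.001]
force: [0.7, -0.7, -0.6]
width: 0.148
```

```bash
python3 -c "
from h import *
sticklook('b2')
snap('wrist','b2wrist')
a=cv2.imread('pics/b2scene.png')[160:300,130:270];b=cv2.imread('pics/b2side.png')[110:230,260:380]
cv2.imwrite('pics/c11.png',np.hstack([cv2.resize(a,(400,400)),cv2.resize(b,(400,400))]))"
```

```text
[ 0.4899 -0.2134  0.234 ] [ 0.73 -0.68 -0.57] 0.148 18.3667
scene 421 [206. 223.] far [ 0.529 -0.239  0.033] r 0.209 pitch -77.0 az -33.3
side 185 [318. 169.] far [ 0.529 -0.241  0.034] r 0.235 pitch -76.5 az -35.7
```

View pics/c11.png

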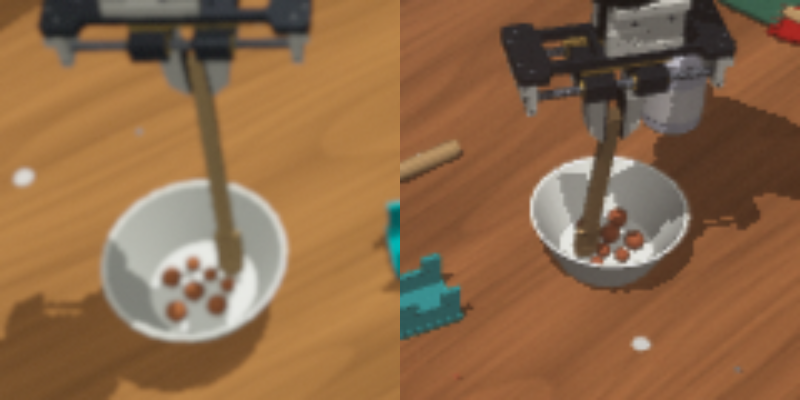

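View pics/b2wrist.png

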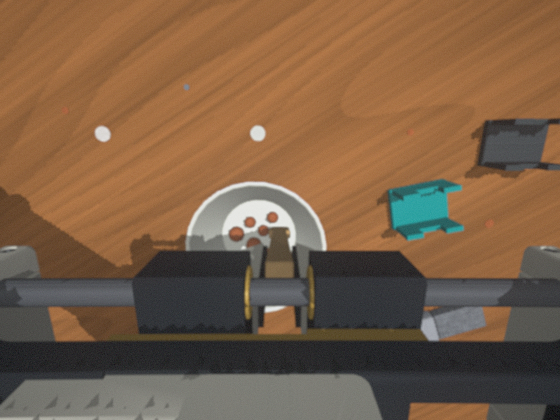

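```bash
python3 -c "
from h import *
t=np.array([.4899,-.2134,.234])
p,im,d=load('b2scene');print(planehit(p,[(130+231/2.857,160+272/2.857)],t,-31.1),tipfit(p,(130+231/2.857,160+272/2.857),t,-31.1))
p,im,d=load('b2side');print(planehit(p,[(260+585/3.333,110+256/3.333)],t,-31.1),tipfit(p,(260+585/3.333,110+256/3.333),t,-31.1))
"
```

```text
(array([[ 0.53732873, -0.24201084,  0.0208068 ]]), array([0.22027121]), array([-75.43588374])) (np.float64(0.40397751298870954), np.float64(76.5), array([ 0.53487561, -0.24053102,  0.01521677]))
(array([[-0.00219004,  0.08344769,  0.63774371]]), array([0.70233905]), array([144.91046221])) (np.float64(110.62926248244192), np.float64(119.5), array([ 0.39502963, -0.15617053,  0.03816997]))
```

Emit:
{"method": "step_arm", "body": {"series": [[[0.0,0,0,-0.003,0],[0.0,0,0,-0.005,0],[0.0,-0.002,-0.003,-0.005,0],[0.0,-0.004,-0.0055,-0.005,0],[0.0,-0.005,-0.0066,-0.005,0],[0.0,-0.005,-0.0066,-0.005,0]]]}}

```text
clock: 19.02
position: [0.4848, -0.2206, 0.2294]
ee_rot: [-0.847, -3.022, -0.0]
force: [-0.5, -0.6, -0.7]
width: 0.147
```

```bash
cat > circ.py <<'E'
from h import *
import sys
s=observe();t=s["position"];print(t.round(4),s["force"].round(2),s["width"],s["clock"])
c=np.array([.485,-.240]);rel=t[:2]-c;a0=np.arctan2(rel[1],rel[0]);print("rel",rel.round(4),np.hypot(*rel),np.degrees(a0))
R0=float(sys.argv[1]) if len(sys.argv)>1 else .021
z=.229-t[2]
print([[0.0]+[float(round(v,4)) for v in (c[0]+R0*np.cos(a0+k*2*np.pi/20)-t[0],c[1]+R0*np.sin(a0+k*2*np.pi/20)-t[1],z)]+[0] for k in range(1,21)])
E
python3 circ.py
```

```text
[ 0.4848 -0.2206  0.2294] [-0.52 -0.65 -0.66] 0.1471674723139957 19.0167
rel [-0.0002  0.0194] 0.019368732663866645 90.71730270531154
[[0.0, -0.0065, 0.0005, -0.0004, 0], [0.0, -0.0123, -0.0025, -0.0004, 0], [0.0, -0.0169, -0.0072, -0.0004, 0], [0.0, -0.0198, -0.0131, -0.0004, 0], [0.0, -0.0208, -0.0196, -0.0004, 0], [0.0, -0.0196, -0.0261, -0.0004, 0], [0.0, -0.0166, -0.0319, -0.0004, 0], [0.0, -0.0119, -0.0365, -0.0004, 0], [0.0, -0.006, -0.0394, -0.0004, 0], [0.0, 0.0005, -0.0404, -0.0004, 0], [0.0, 0.007, -0.0393, -0.0004, 0], [0.0, 0.0128, -0.0362, -0.0004, 0], [0.0, 0.0174, -0.0315, -0.0004, 0], [0.0, 0.0203, -0.0256, -0.0004, 0], [0.0, 0.0212, -0.0191, -0.0004, 0], [0.0, 0.0201, -0.0126, -0.0004, 0], [0.0, 0.0171, -0.0068, -0.0004, 0], [0.0, 0.0124, -0.0022, -0.0004, 0], [0.0, 0.0065, 0.0007, -0.0004, 0], [0.0, -0.0, 0.0016, -0.0004, 0]]
```

Emit:
{"method": "step_arm", "body": {"series": [[[0.0,-0.0065,0.0005,0,0],[0.0,-0.0125,-0.0025,0,0],[0.0,-0.017,-0.007,0,0],[0.0,-0.02,-0.013,0,0],[0.0,-0.021,-0.0195,0,0],[0.0,-0.0195,-0.026,0,0],[0.0,-0.0165,-0.032,0,0],[0.0,-0.012,-0.0365,0,0],[0.0,-0.006,-0.0395,0,0],[0.0,0.0005,-0.0405,0,0],[0.0,0.007,-0.0395,0,0],[0.0,0.013,-0.036,0,0],[0.0,0.0175,-0.0315,0,0],[0.0,0.0205,-0.0255,0,0],[0.0,0.021,-0.019,0,0],[0.0,0.02,-0.0125,0,0],[0.0,0.017,-0.007,0,0],[0.0,0.0125,-0.002,0,0],[0.0,0.0065,0.0005,0,0],[0.0,0,0.0015,0,0]]]}}

```text
clock: 20.68
position: [0.484, -0.2186, 0.2295]
ee_rot: [-0.846, -3.022, 0.0]
force: [-0.0, 0.2, -1.0]
width: 0.149
```

```bash
python3 circ.py; python3 -c "
from h import *
sticklook('b3')
snap('wrist','b3wrist')
a=cv2.imread('pics/b3scene.png')[160:300,130:270];b=cv2.imread('pics/b3side.png')[110:230,260:380]
cv2.imwrite('pics/c12.png',np.hstack([cv2.resize(a,(400,400)),cv2.resize(b,(400,400))]))"
```

```text
[ 0.484  -0.2186  0.2295] [-0.01  0.24 -0.95] 0.14943954847825217 20.6833
rel [-0.001   0.0214] 0.021460255098335237 92.79549563314278
[[0.0, -0.0064, -0.0018, -0.0005, 0], [0.0, -0.0121, -0.0051, -0.0005, 0], [0.0, -0.0165, -0.0099, -0.0005, 0], [0.0, -0.0192, -0.0159, -0.0005, 0], [0.0, -0.0199, -0.0225, -0.0005, 0], [0.0, -0.0186, -0.0289, -0.0005, 0], [0.0, -0.0153, -0.0346, -0.0005, 0], [0.0, -0.0105, -0.039, -0.0005, 0], [0.0, -0.0045, -0.0417, -0.0005, 0], [0.0, 0.0021, -0.0424, -0.0005, 0], [0.0, 0.0085, -0.0411, -0.0005, 0], [0.0, 0.0142, -0.0378, -0.0005, 0], [0.0, 0.0186, -0.0329, -0.0005, 0], [0.0, 0.0213, -0.0269, -0.0005, 0], [0.0, 0.022, -0.0204, -0.0005, 0], [0.0, 0.0207, -0.014, -0.0005, 0], [0.0, 0.0174, -0.0083, -0.0005, 0], [0.0, 0.0125, -0.0039, -0.0005, 0], [0.0, 0.0066, -0.0012, -0.0005, 0], [0.0, 0.0, -0.0005, -0.0005, 0]]
[ 0.484  -0.2186  0.2295] [-0.01  0.24 -0.95] 0.149 20.6833
scene 406 [203. 223.] far [ 0.528 -0.244  0.032] r 0.205 pitch -75.7 az -29.7
side 178 [321. 169.] far [ 0.521 -0.246  0.039] r 0.223 pitch -76.4 az -35.9
```

View pics/c12.png

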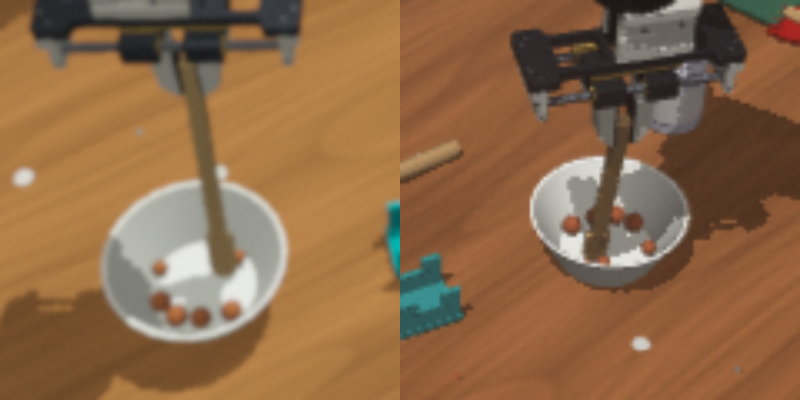

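The beads have spread into a ring, the bowl is unmoved and forces are small. I'll continue.

Emit:
{"method": "step_arm", "body": {"series": [[[0.0,-0.0065,-0.002,-0.0005,0],[0.0,-0.012,-0.005,-0.0005,0],[0.0,-0.0165,-0.01,-0.0005,0],[0.0,-0.019,-0.016,-0.0005,0],[0.0,-0.02,-0.0225,-0.0005,0],[0.0,-0.0185,-0.029,-0.0005,0],[0.0,-0.0155,-0.0345,-0.0005,0],[0.0,-0.0105,-0.039,-0.0005,0],[0.0,-0.0045,-0.0415,-0.0005,0],[0.0,0.002,-0.0425,-0.0005,0],[0.0,0.0085,-0.041,-0.0005,0],[0.0,0.014,-0.038,-0.0005,0],[0.0,0.0185,-0.033,-0.0005,0],[0.0,0.0215,-0.027,-0.0005,0],[0.0,0.022,-0.0205,-0.0005,0],[0.0,0.0205,-0.014,-0.0005,0],[0.0,0.0175,-0.0085,-0.0005,0],[0.0,0.0125,-0.004,-0.0005,0],[0.0,0.0065,-0.001,-0.0005,0],[0.0,0,-0.0005,-0.0005,0]]]}}

```text
clock: 22.5
position: [0.4831, -0.2196, 0.229]
ee_rot: [-0.848, -3.022, 0.002]
force: [-0.8, -0.1, -0.4]
width: 0.147
```

```bash
python3 circ.py
```

```text
[ 0.4831 -0.2196  0.229 ] [-0.83 -0.1  -0.42] 0.14659069294637925 22.5
rel [-0.0019  0.0204] 0.0204755494288921 95.28784174003215
[[0.0, -0.0064, -0.0011, -0.0, 0], [0.0, -0.012, -0.0046, -0.0, 0], [0.0, -0.0162, -0.0097, -0.0, 0], [0.0, -0.0186, -0.0158, -0.0, 0], [0.0, -0.019, -0.0223, -0.0, 0], [0.0, -0.0174, -0.0287, -0.0, 0], [0.0, -0.0139, -0.0342, -0.0, 0], [0.0, -0.0088, -0.0384, -0.0, 0], [0.0, -0.0027, -0.0409, -0.0, 0], [0.0, 0.0038, -0.0413, -0.0, 0], [0.0, 0.0102, -0.0397, -0.0, 0], [0.0, 0.0157, -0.0362, -0.0, 0], [0.0, 0.0199, -0.0311, -0.0, 0], [0.0, 0.0224, -0.025, -0.0, 0], [0.0, 0.0228, -0.0185, -0.0, 0], [0.0, 0.0212, -0.0121, -0.0, 0], [0.0, 0.0177, -0.0065, -0.0, 0], [0.0, 0.0126, -0.0023, -0.0, 0], [0.0, 0.0065, 0.0001, -0.0, 0], [0.0, -0.0, 0.0005, -0.0, 0]]
```

Emit:
{"method": "step_arm", "body": {"series": [[[0.0,-0.0065,-0.001,0,0],[0.0,-0.012,-0.0045,0,0],[0.0,-0.016,-0.0095,0,0],[0.0,-0.0185,-0.016,0,0],[0.0,-0.019,-0.0225,0,0],[0.0,-0.0175,-0.0285,0,0],[0.0,-0.014,-0.034,0,0],[0.0,-0.009,-0.0385,0,0],[0.0,-0.0025,-0.041,0,0],[0.0,0.004,-0.0415,0,0],[0.0,0.01,-0.0395,0,0],[0.0,0.0155,-0.036,0,0],[0.0,0.02,-0.031,0,0],[0.0,0.0225,-0.025,0,0],[0.0,0.023,-0.0185,0,0],[0.0,0.021,-0.012,0,0],[0.0,0.0175,-0.0065,0,0],[0.0,0.0125,-0.0025,0,0],[0.0,0.0065,0,0,0],[0.0,0,0.0005,0,0]]]}}

```text
clock: 24.17
position: [0.4824, -0.2186, 0.2292]
ee_rot: [-0.847, -3.022, 0.002]
force: [0.9, -0.0, -1.1]
width: 0.148
```

```bash
python3 circ.py
```

```text
[ 0.4824 -0.2186  0.2292] [ 0.85 -0.02 -1.1 ] 0.1475144488888631 24.1667
rel [-0.0026  0.0214] 0.021604433080007493 96.95992959909834
[[0.0, -0.0062, -0.0024, -0.0002, 0], [0.0, -0.0117, -0.0061, -0.0002, 0], [0.0, -0.0157, -0.0113, -0.0002, 0], [0.0, -0.018, -0.0174, -0.0002, 0], [0.0, -0.0182, -0.024, -0.0002, 0], [0.0, -0.0164, -0.0303, -0.0002, 0], [0.0, -0.0128, -0.0358, -0.0002, 0], [0.0, -0.0076, -0.0398, -0.0002, 0], [0.0, -0.0014, -0.0421, -0.0002, 0], [0.0, 0.0052, -0.0423, -0.0002, 0], [0.0, 0.0115, -0.0405, -0.0002, 0], [0.0, 0.0169, -0.0368, -0.0002, 0], [0.0, 0.021, -0.0316, -0.0002, 0], [0.0, 0.0232, -0.0255, -0.0002, 0], [0.0, 0.0235, -0.0189, -0.0002, 0], [0.0, 0.0217, -0.0126, -0.0002, 0], [0.0, 0.018, -0.0071, -0.0002, 0], [0.0, 0.0128, -0.0031, -0.0002, 0], [0.0, 0.0066, -0.0008, -0.0002, 0], [0.0, 0.0001, -0.0006, -0.0002, 0]]
```

A fourth turn for margin, then lift out.

Emit:
{"method": "step_arm", "body": {"series": [[[0.0,-0.006,-0.0025,0,0],[0.0,-0.0115,-0.006,0,0],[0.0,-0.0155,-0.0115,0,0],[0.0,-0.018,-0.0175,0,0],[0.0,-0.018,-0.024,0,0],[0.0,-0.0165,-0.0305,0,0],[0.0,-0.013,-0.036,0,0],[0.0,-0.0075,-0.04,0,0],[0.0,-0.0015,-0.042,0,0],[0.0,0.005,-0.0425,0,0],[0.0,0.0115,-0.0405,0,0],[0.0,0.017,-0.037,0,0],[0.0,0.021,-0.0315,0,0],[0.0,0.023,-0.0255,0,0],[0.0,0.0235,-0.019,0,0],[0.0,0.0215,-0.0125,0,0],[0.0,0.018,-0.007,0,0],[0.0,0.013,-0.003,0,0],[0.0,0.0065,-0.001,0,0],[0.0,0,-0.0005,0,0]]]}}

```text
clock: 25.83
position: [0.4816, -0.2185, 0.2293]
ee_rot: [-0.846, -3.022, 0.002]
force: [0.4, -1.0, -0.6]
width: 0.147
```

```bash
python3 -c "
from h import *
sticklook('b4')
a=cv2.imread('pics/b4scene.png')[160:300,130:270];b=cv2.imread('pics/b4side.png')[110:230,260:380]
cv2.imwrite('pics/c13.png',np.hstack([cv2.resize(a,(400,400)),cv2.resize(b,(400,400))]))"
```

```text
[ 0.4816 -0.2185  0.2293] [ 0.42 -0.99 -0.62] 0.147 25.8333
scene 407 [203. 223.] far [ 0.527 -0.24   0.033] r 0.204 pitch -75.7 az -25.3
side 181 [322. 170.] far [ 0.513 -0.239  0.034] r 0.203 pitch -79.0 az -33.0
```

View pics/c13.png

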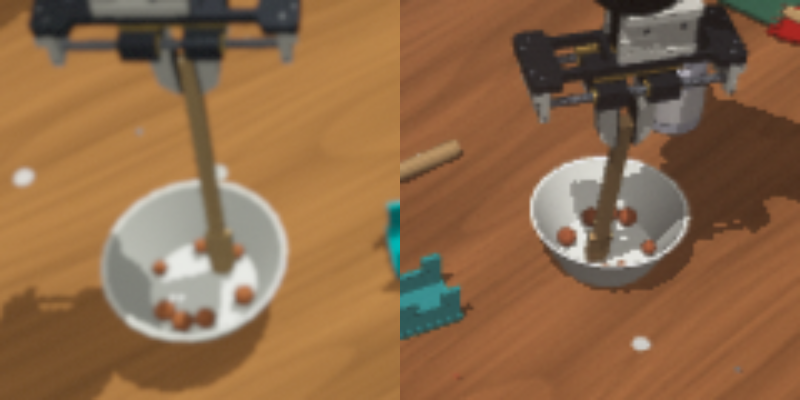

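The stir is done and the beads are still in the bowl. I lift out straight, then go to clear table (x≈0.43) with the blade turned towards -y. There I'll lay the stick level again by pivoting it on its tip with a light grip.

Emit:
{"method": "step_arm", "body": {"series": [[[0.0,0,0,0.015,0],[0.0,0,0,0.035,0],[0.0,0,0,0.06,0],[0.0,0,0,0.09,0],[0.0,0,0,0.12,0],[0.0,0,0,0.13,0],[0.0,-0.01,0.01,0.13,-4],[0.0,-0.02,0.03,0.13,-10],[0.0,-0.03,0.06,0.13,-16],[0.0,-0.04,0.09,0.13,-22],[0.0,-0.05,0.12,0.13,-28],[0.0,-0.052,0.15,0.13,-34],[0.0,-0.052,0.175,0.13,-40],[0.0,-0.052,0.2,0.13,-46],[0.0,-0.052,0.22,0.13,-52],[0.0,-0.052,0.2385,0.13,-59],[0.0,-0.052,0.2385,0.13,-59],[0.0,-0.052,0.2385,0.13,-59]]]}}

```text
clock: 27.43
position: [0.4289, 0.0196, 0.3591]
ee_rot: [-2.221, -2.216, 0.001]
force: [0.7, 0.5, -1.8]
width: 0.148
```

```bash
python3 -c "
from h import *
s=observe();print(s['joints'].round(2),s['ee_rot'])
sticklook('d1')
im=cv2.imread('pics/d1scene.png')[40:310,120:400]
cv2.imwrite('pics/c14.png',cv2.resize(im,(620,598)))"
```

```text
[ 0.84  0.15 -1.1   1.75  0.14  1.32 -0.3 ] [-2.22149377e+00 -2.21600736e+00  7.59239502e-04]
[0.4289 0.0196 0.3591] [ 0.66  0.45 -1.77] 0.148 27.4333
scene 543 [266. 129.] far [ 0.43  -0.032  0.146] r 0.226 pitch -76.3 az -88.8
side 288 [288. 190.] far [ 0.423 -0.027  0.145] r 0.228 pitch -77.7 az -96.8
```

View pics/c14.png

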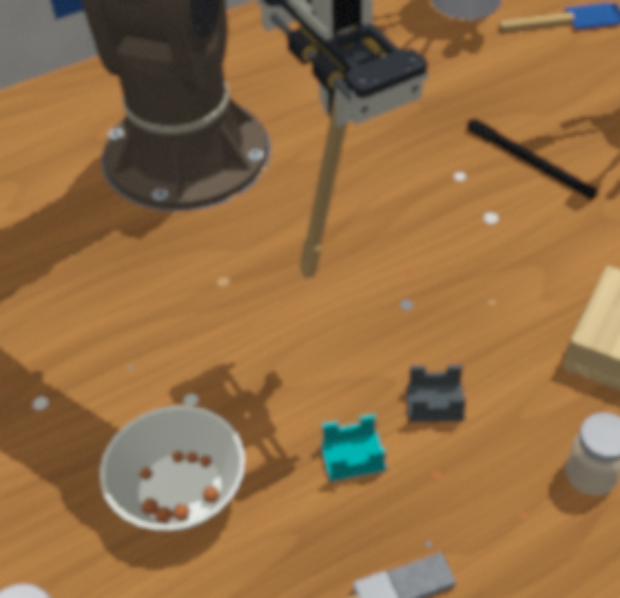

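All eight beads are in the bowl, seen at crop (145,473) to (211,494). But the four small ones lie on the far side and the four big ones on the near side, much as at the start, so they're hardly mixed. There is time left (27 of 72 s), so I'll measure them and stir more effectively.

```bash
cat > beads.py <<'E'
from h import *
import sys
from scipy.optimize import least_squares
p,im,d=load(sys.argv[1]);C=cloud(p,d);hsv=cv2.cvtColor(im,cv2.COLOR_RGB2HSV);vv,uu=np.mgrid[:420,:560]
u0,v0=proj(p,[.529,-.267,.03])[0]
w=(hsv[...,1]<70)&(hsv[...,2]>90)&(np.hypot(uu-u0,vv-v0)<75)&(C[...,2]>.045)&(C[...,2]<.068);P=C[w]
f=lambda s:np.hypot(P[:,0]-s[0],P[:,1]-s[1])-(.08-(.06-P[:,2])*.5-.0025)
c=least_squares(f,[.528,-.266],loss="soft_l1",f_scale=.002).x; print("bowl",c.round(4),len(P))
r=((hsv[...,0]<14)|(hsv[...,0]>170))&(hsv[...,1]>100)&(C[...,2]>.002)&(C[...,2]<.04)
X=np.array([.529,-.267]);r&=np.hypot(C[...,0]-X[0],C[...,1]-X[1])<.06
k,l,st,cc=cv2.connectedComponentsWithStats(r.astype(np.uint8),connectivity=4)
for i in range(1,k):
    if st[i,4]>=4: x=onz(p,cc[i],.015)[0][:2]-X;print("  bead",cc[i].round(1),st[i,4],(x*1000).round(0),"r",(np.hypot(*x)*1000).round(),"ang",np.degrees(np.arctan2(x[1],x[0])).round())
E
for t in scene0 d1scene d1side; do echo $t; python3 beads.py $t; done
python3 -c "
from h import *
a=cv2.imread('pics/d1scene.png')[215:295,155:240];b=cv2.imread('pics/d1side.png')[140:210,290:360]
cv2.imwrite('pics/c15.png',np.hstack([cv2.resize(a,(400,400)),cv2.resize(b,(400,400))]))"
```

```text
scene0
bowl [ 0.5302 -0.267 ] 859
  bead [208.1 249.9] 8 [-13.  27.] r 30.0 ang 116.0
  bead [197. 252.] 9 [-23.  -0.] r 23.0 ang -180.0
  bead [189.6 256.4] 25 [-21. -22.] r 30.0 ang -134.0
  bead [203.1 255.3] 9 [-5.  9.] r 10.0 ang 121.0
  bead [209.1 259.3] 9 [13. 17.] r 21.0 ang 51.0
  bead [197.7 261.3] 26 [  3. -11.] r 11.0 ang -74.0
  bead [205.7 266.3] 26 [27.  0.] r 27.0 ang 0.0
  bead [191.3 268.3] 29 [ 13. -33.] r 35.0 ang -69.0
d1scene
bowl [ 0.5302 -0.2669] 844
  bead [200.  245.8] 10 [-35.  15.] r 38.0 ang 158.0
  bead [206.4 246.1] 11 [-26.  28.] r 38.0 ang 132.0
  bead [212.5 247.5] 12 [-13.  40.] r 42.0 ang 109.0
  bead [185.4 253.4] 13 [-35. -27.] r 44.0 ang -142.0
  bead [214.7 262.7] 28 [30. 24.] r 38.0 ang 39.0
  bead [193.8 270.3] 97 [ 21. -30.] r 37.0 ang -55.0
d1side
bowl [ 0.5272 -0.2673] 450
  bead [322.3 174. ] 65 [ 22. -29.] r 37.0 ang -53.0
  bead [309.5 180.5] 24 [31. 25.] r 40.0 ang 39.0
  bead [334.4 183.6] 13 [-37. -25.] r 45.0 ang -146.0
```

View pics/c15.png

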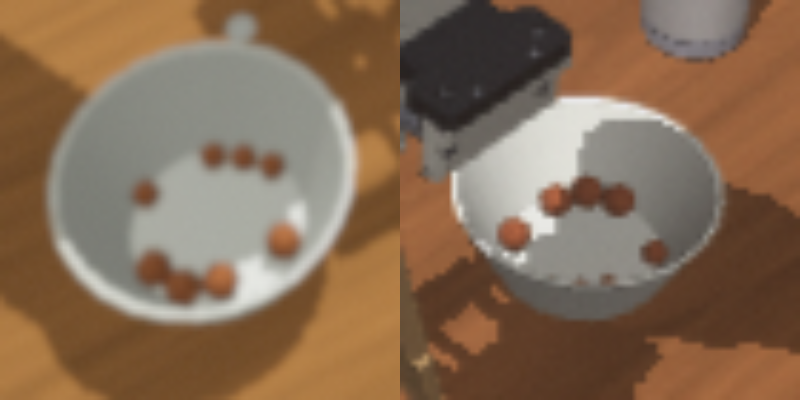

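Plan: enter again in the bead gap at bowl angle 3° and sweep clockwise along the wall. The blade is angled so the big beads are turned inward. Then a couple more 40 mm circles.

Emit:
{"method": "step_arm", "body": {"series": [[[0.0,0.01,-0.015,0,-1],[0.0,0.025,-0.04,0,-4],[0.0,0.045,-0.07,0,-7],[0.0,0.065,-0.1,0,-10],[0.0,0.085,-0.135,0,-13],[0.0,0.105,-0.17,0,-16],[0.0,0.125,-0.2,0,-17],[0.0,0.14,-0.225,0,-17],[0.0,0.147,-0.236,0,-17],[0.0,0.147,-0.236,0,-17],[0.0,0.147,-0.236,0,-17]]]}}

```text
clock: 28.45
position: [0.5758, -0.22, 0.3577]
ee_rot: [-2.526, -1.857, 0.001]
force: [0.3, 0.7, -1.6]
width: 0.151
```

```bash
cat > plow.py <<'E'
from h import *
import sys
# args: theta0 theta1 nrows r alpha tipz
th0,th1,n,r,al,tz=[float(v) for v in sys.argv[1:7]]
s=observe();t=s["position"];e=s["ee_rot"];az0=np.degrees(R.from_rotvec(e).as_matrix()[:,0]@np.array([0,0,0]))
M=R.from_rotvec(e).as_matrix();azt=np.degrees(np.arctan2(-M[1,0],-M[0,0]))
print(t.round(4),s["force"].round(2),"az",azt.round(1),"j7",s["joints"][6].round(2),s["clock"])
c=np.array([.529,-.267]);h=.0516
tip=t[:2]+h*np.array([np.cos(np.radians(azt)),np.sin(np.radians(azt))]);rel=tip-c
print("tip rel mm",(rel*1000).round(1),"th",np.degrees(np.arctan2(rel[1],rel[0])).round(1),"r",(np.hypot(*rel)*1000).round(1),"z",round(t[2]-.2185,4))
rows=[]
for th in np.linspace(th0,th1,int(n)):
    az=th-90-al;a=np.radians(az);q=np.radians(th)
    x=c+r*np.array([np.cos(q),np.sin(q)])-h*np.array([np.cos(a),np.sin(a)])
    sp=(az-azt+180)%360-180
    rows.append([0.0]+[float(round(v*2,3)/2) for v in (x[0]-t[0],x[1]-t[1],tz+.2185-t[2])]+[float(round(sp))])
print(rows)
E
python3 plow.py 3 3 1 .032 20 .009
python3 -c "
from h import *
sticklook('e1')"
```

```text
[ 0.5758 -0.22    0.3577] [ 0.34  0.68 -1.58] az -107.4 j7 -0.33 28.45
tip rel mm [31.4 -2.2] th -4.1 r 31.5 z 0.1392
[[0.0, 0.0005, 0.004, -0.13, 0.0]]
[ 0.5758 -0.22    0.3577] [ 0.34  0.68 -1.58] 0.151 28.45
scene 356 [201. 216.] far [ 0.564 -0.27   0.147] r 0.222 pitch -76.3 az -103.5
side 257 [311. 127.] far [ 0.554 -0.259  0.149] r 0.223 pitch -78.0 az -119.9
```

Emit:
{"method": "step_arm", "body": {"series": [[[0.0,0.0005,0.004,-0.02,0],[0.0,0.0005,0.004,-0.045,0],[0.0,0.0005,0.004,-0.07,0],[0.0,0.0005,0.004,-0.09,0],[0.0,0.0005,0.004,-0.105,0],[0.0,0.0005,0.004,-0.115,0],[0.0,0.0005,0.004,-0.122,0],[0.0,0.0005,0.004,-0.127,0],[0.0,0.0005,0.004,-0.13,0],[0.0,0.0005,0.004,-0.13,0]]]}}

```text
clock: 29.38
position: [0.5762, -0.2136, 0.2289]
ee_rot: [-2.525, -1.862, 0.0]
force: [0.5, -0.4, 0.5]
width: 0.148
```

```bash
python3 plow.py -2 -77 15 .032 20 .009
python3 -c "
from h import *
sticklook('e2')
a=cv2.imread('pics/e2scene.png')[200:300,145:245];b=cv2.imread('pics/e2side.png')[110:230,260:380]
cv2.imwrite('pics/c16.png',np.hstack([cv2.resize(a,(400,400)),cv2.resize(b,(400,400))]))"
```

```text
[ 0.5762 -0.2136  0.2289] [ 0.52 -0.41  0.47] az -107.2 j7 -0.41 29.3833
tip rel mm [31.9  4.1] th 7.3 r 32.2 z 0.0104
[[0.0, 0.004, -0.0065, -0.0015, -5.0], [0.0, 0.0085, -0.0115, -0.0015, -10.0], [0.0, 0.012, -0.017, -0.0015, -16.0], [0.0, 0.015, -0.0225, -0.0015, -21.0], [0.0, 0.0175, -0.0285, -0.0015, -26.0], [0.0, 0.0195, -0.035, -0.0015, -32.0], [0.0, 0.021, -0.041, -0.0015, -37.0], [0.0, 0.022, -0.0475, -0.0015, -42.0], [0.0, 0.022, -0.054, -0.0015, -48.0], [0.0, 0.022, -0.0605, -0.0015, -53.0], [0.0, 0.021, -0.067, -0.0015, -58.0], [0.0, 0.0195, -0.073, -0.0015, -64.0], [0.0, 0.017, -0.0795, -0.0015, -69.0], [0.0, 0.0145, -0.085, -0.0015, -74.0], [0.0, 0.0115, -0.091, -0.0015, -80.0]]
[ 0.5762 -0.2136  0.2289] [ 0.52 -0.41  0.47] 0.148 29.3833
scene 185 [212. 250.] far [ 0.57  -0.26   0.035] r 0.203 pitch -76.5 az -97.2
side 193 [308. 158.] far [ 0.566 -0.259  0.038] r 0.206 pitch -76.4 az -102.2
```

View pics/c16.png

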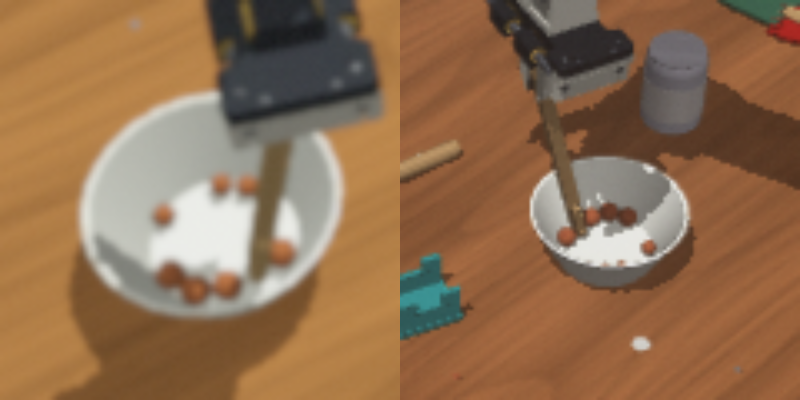

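The blade is in the gap between big beads, with nothing displaced. I sweep now.

Emit:
{"method": "step_arm", "body": {"series": [[[0.0,0.004,-0.0065,-0.0015,-5],[0.0,0.0085,-0.0115,-0.0015,-10],[0.0,0.012,-0.017,-0.0015,-16],[0.0,0.015,-0.0225,-0.0015,-21],[0.0,0.0175,-0.0285,-0.0015,-26],[0.0,0.0195,-0.035,-0.0015,-32],[0.0,0.021,-0.041,-0.0015,-37],[0.0,0.022,-0.0475,-0.0015,-42],[0.0,0.022,-0.054,-0.0015,-48],[0.0,0.022,-0.0605,-0.0015,-53],[0.0,0.021,-0.067,-0.0015,-58],[0.0,0.0195,-0.073,-0.0015,-64],[0.0,0.017,-0.0795,-0.0015,-69],[0.0,0.0145,-0.085,-0.0015,-74],[0.0,0.0115,-0.091,-0.0015,-80]]]}}

```text
clock: 30.73
position: [0.5885, -0.3048, 0.2288]
ee_rot: [-3.132, 0.203, -0.007]
force: [-0.3, 0.5, -0.5]
width: 0.149
```

```bash
python3 plow.py -80 -130 10 .032 20 .009
python3 -c "
from h import *
sticklook('e3')"
python3 beads.py e3scene; python3 beads.py e3side; python3 -c "
from h import *
a=cv2.imread('pics/e3scene.png')[200:300,145:245];b=cv2.imread('pics/e3side.png')[110:230,260:380]
cv2.imwrite('pics/c17.png',np.hstack([cv2.resize(a,(400,400)),cv2.resize(b,(400,400))]))"
```

```text
[ 0.5885 -0.3048  0.2288] [-0.29  0.47 -0.51] az 172.6 j7 -1.52 30.7333
tip rel mm [  8.3 -31.1] th -75.1 r 32.2 z 0.0103
[[0.0, -0.003, -0.0025, -0.0015, -3.0], [0.0, -0.0075, -0.008, -0.0015, -8.0], [0.0, -0.012, -0.013, -0.0015, -14.0], [0.0, -0.017, -0.017, -0.0015, -19.0], [0.0, -0.0225, -0.021, -0.0015, -25.0], [0.0, -0.0285, -0.0245, -0.0015, -30.0], [0.0, -0.0345, -0.027, -0.0015, -36.0], [0.0, -0.041, -0.029, -0.0015, -41.0], [0.0, -0.0475, -0.0305, -0.0015, -47.0], [0.0, -0.054, -0.0315, -0.0015, -53.0]]
[ 0.5885 -0.3048  0.2288] [-0.29  0.47 -0.51] 0.149 30.7333
scene 166 [188. 256.] far [ 0.549 -0.3    0.036] r 0.203 pitch -78.3 az 173.1
side 289 [323. 149.] far [ 0.541 -0.303  0.033] r 0.205 pitch -76.4 az 177.8
bowl [ 0.5291 -0.2672] 620
  bead [199.9 245.4] 11 [-37.  15.] r 40.0 ang 158.0
  bead [206.5 245.7] 14 [-27.  29.] r 39.0 ang 132.0
  bead [212.5 247.5] 12 [-13.  40.] r 42.0 ang 109.0
  bead [183.8 260.8] 39 [-17. -40.] r 43.0 ang -114.0
  bead [215.  262.9] 23 [30. 25.] r 39.0 ang 39.0
bowl [ 0.5266 -0.267 ] 464
  bead [330.3 179.7] 80 [-15. -29.] r 32.0 ang -118.0
  bead [309.5 180.5] 24 [31. 25.] r 40.0 ang 39.0
```

View pics/c17.png

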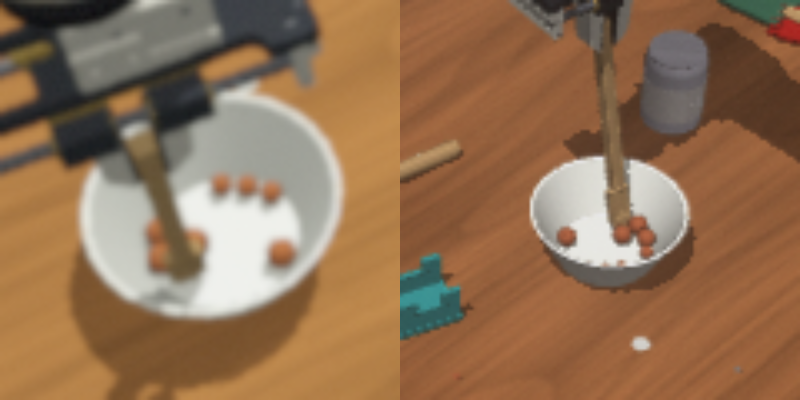

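The angled sweep works: one big bead is already being turned inward at crop (200,240). I continue the sweep.

Emit:
{"method": "step_arm", "body": {"series": [[[0.0,-0.003,-0.0025,-0.0015,-3],[0.0,-0.0075,-0.008,-0.0015,-8],[0.0,-0.012,-0.013,-0.0015,-14],[0.0,-0.017,-0.017,-0.0015,-19],[0.0,-0.0225,-0.021,-0.0015,-25],[0.0,-0.0285,-0.0245,-0.0015,-30],[0.0,-0.0345,-0.027,-0.0015,-36],[0.0,-0.041,-0.029,-0.0015,-41],[0.0,-0.0475,-0.0305,-0.0015,-47],[0.0,-0.054,-0.0315,-0.0015,-53]]]}}

```text
clock: 31.67
position: [0.5348, -0.3374, 0.2282]
ee_rot: [-2.715, 1.581, -0.011]
force: [0.8, -1.2, 0.3]
width: 0.145
```

```bash
python3 plow.py -130 -130 1 .032 20 .009
python3 -c "
from h import *
sticklook('e4')"
python3 beads.py e4scene; python3 beads.py e4side; python3 -c "
from h import *
a=cv2.imread('pics/e4scene.png')[200:300,145:245];b=cv2.imread('pics/e4side.png')[110:230,260:380]
cv2.imwrite('pics/c18.png',np.hstack([cv2.resize(a,(400,400)),cv2.resize(b,(400,400))]))"
```

```text
[ 0.5348 -0.3374  0.2282] [ 0.77 -1.18  0.3 ] az 119.6 j7 -2.27 31.6667
tip rel mm [-19.7 -25.5] th -127.7 r 32.2 z 0.0097
[[0.0, -0.0005, 0.001, -0.0005, 0.0]]
[ 0.5348 -0.3374  0.2282] [ 0.77 -1.18  0.3 ] 0.145 31.6667
scene 208 [175. 246.] far [ 0.522 -0.295  0.036] r 0.203 pitch -77.2 az 106.6
side 266 [335. 154.] far [ 0.55  -0.352  0.038] r 0.231 pitch -83.5 az -43.8
bowl [ 0.5297 -0.2671] 728
  bead [197.3 248.1] 153 [-33.   6.] r 33.0 ang 170.0
  bead [214.9 262.9] 24 [31. 24.] r 39.0 ang 39.0
bowl [ 0.527  -0.2662] 449
  bead [309.5 180.4] 23 [31. 24.] r 40.0 ang 38.0
  bead [331. 184.] 60 [-31. -15.] r 34.0 ang -153.0
  bead [306.2 188.8] 4 [12. 61.] r 62.0 ang 79.0
```

View pics/c18.png

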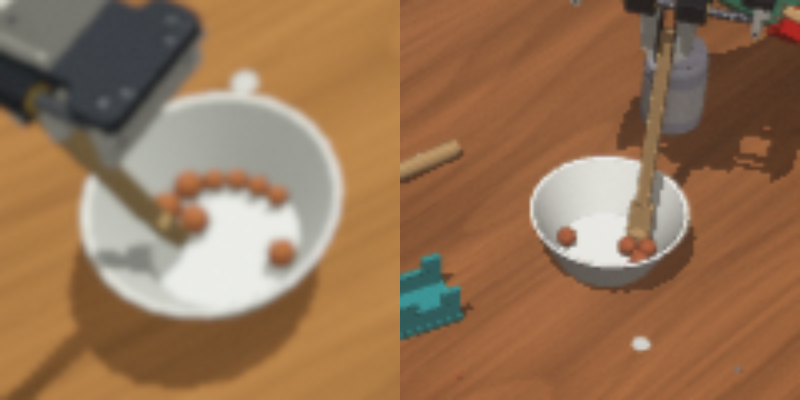

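Emit:
{"method": "step_arm", "body": {"series": [[[0.0,0.002,0.005,-0.0005,0],[0.0,0.004,0.01,-0.0005,0],[0.0,0.006,0.015,-0.0005,0],[0.0,0.008,0.02,-0.0005,0],[0.0,0.01,0.025,-0.0005,0],[0.0,0.012,0.03,-0.0005,0],[0.0,0.014,0.035,-0.0005,0],[0.0,0.017,0.041,-0.0005,0],[0.0,0.02,0.046,-0.0005,0]]]}}

```text
clock: 32.52
position: [0.5538, -0.2912, 0.2278]
ee_rot: [2.716, -1.577, 0.008]
force: [-0.0, -1.1, 3.1]
width: 0.147
```

```bash
python3 plow.py -130 -130 1 .032 20 .009
python3 -c "
from h import *
sticklook('e5')"
python3 beads.py e5scene; python3 -c "
from h import *
a=cv2.imread('pics/e5scene.png')[200:300,145:245];b=cv2.imread('pics/e5side.png')[110:230,260:380]
cv2.imwrite('pics/c19.png',np.hstack([cv2.resize(a,(400,400)),cv2.resize(b,(400,400))]))"
```

```text
[ 0.5538 -0.2912  0.2278] [-0.03 -1.14  3.07] az 119.7 j7 -2.35 32.5167
tip rel mm [-0.7 20.6] th 92.1 r 20.7 z 0.0093
[[0.0, -0.0195, -0.045, -0.0005, 0.0]]
[ 0.5538 -0.2912  0.2278] [-0.03 -1.14  3.07] 0.147 32.5167
scene 214 [197. 242.] far [ 0.527 -0.252  0.034] r 0.214 pitch -76.2 az 124.1
side 261 [320. 158.] far [ 0.529 -0.246  0.032] r 0.204 pitch -75.3 az 118.8
bowl [ 0.5294 -0.2668] 666
  bead [208.1 244.8] 41 [-27.  34.] r 43.0 ang 128.0
  bead [193.3 249.3] 29 [-35.  -5.] r 35.0 ang -173.0
  bead [214.6 249.4] 13 [-5. 42.] r 42.0 ang 97.0
  bead [185.8 253.4] 30 [-34. -26.] r 43.0 ang -143.0
  bead [214.9 262.9] 24 [31. 24.] r 39.0 ang 39.0
```

View pics/c19.png

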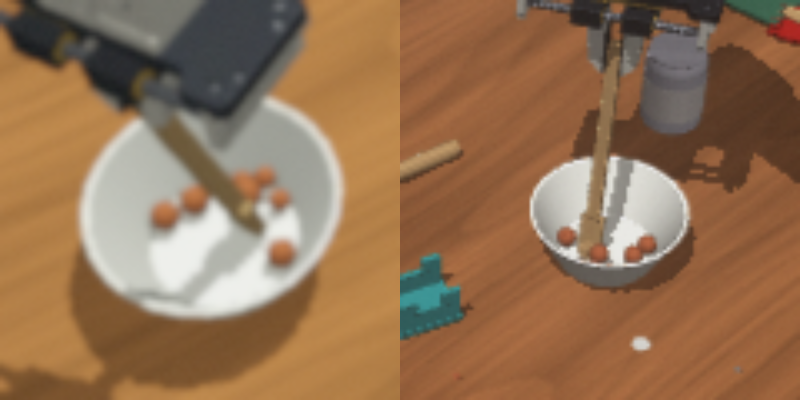

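One big bead now sits among the small ones, and the order round the bowl is B-S-S-B-S-S-B-B, which is clearly mixed. I lift out and head back to clear table.

Emit:
{"method": "step_arm", "body": {"series": [[[0.0,0,-0.002,0.012,0],[0.0,0,-0.002,0.035,0],[0.0,0,-0.002,0.065,0],[0.0,0,-0.002,0.1,0],[0.0,0,0,0.13,4],[0.0,0,0,0.13,11],[0.0,0,0.01,0.13,18],[0.0,-0.01,0.03,0.13,25],[0.0,-0.02,0.05,0.13,32],[0.0,-0.03,0.075,0.13,39],[0.0,-0.04,0.1,0.13,46],[0.0,-0.05,0.125,0.13,53],[0.0,-0.06,0.15,0.13,60],[0.0,-0.07,0.175,0.13,67],[0.0,-0.08,0.2,0.13,74],[0.0,-0.09,0.225,0.13,81],[0.0,-0.1,0.25,0.13,88],[0.0,-0.11,0.275,0.13,95],[0.0,-0.12,0.3,0.13,102],[0.0,-0.124,0.311,0.13,109]]]}}

```text
clock: 34.28
position: [0.4291, 0.0259, 0.3574]
ee_rot: [-2.847, -1.311, -0.002]
force: [0.4, 0.4, -1.2]
width: 0.15
```

Emit:
{"method": "step_arm", "body": {"series": [[[0.0,0,0,0,7],[0.0,0,0,0,14],[0.0,0,0,0,21],[0.0,0,0,-0.02,28],[0.0,0,0,-0.05,35],[0.0,0,0,-0.08,41],[0.0,0,0,-0.1,41],[0.0,0,0,-0.1,41]]]}}

```text
clock: 34.95
position: [0.4262, 0.0256, 0.2535]
ee_rot: [-2.203, -2.222, 0.009]
force: [-0.8, -1.0, -0.8]
width: 0.148
```

```bash
python3 plow.py -130 -130 1 .032 20 .009
python3 -c "
from h import *
sticklook('f1')"
python3 beads.py f1scene; python3 -c "
from h import *
a=cv2.imread('pics/f1scene.png')[50:290,130:370];b=cv2.imread('pics/f1scene.png')[205:285,155:235]
cv2.imwrite('pics/c20.png',np.hstack([cv2.resize(a,(400,400)),cv2.resize(b,(400,400))]))"
```

```text
[0.4262 0.0256 0.2535] [-0.77 -1.02 -0.82] az -89.5 j7 -0.34 34.95
tip rel mm [-102.3  241. ] th 113.0 r 261.8 z 0.035
[[0.0, 0.108, -0.362, -0.026, -151.0]]
[0.4262 0.0256 0.2535] [-0.77 -1.02 -0.82] 0.148 34.95
scene 439 [268. 158.] far [ 0.426 -0.026  0.04 ] r 0.224 pitch -76.4 az -89.8
side 241 [286. 217.] far [ 0.421 -0.017  0.044] r 0.221 pitch -78.4 az -96.7
bowl [ 0.53  -0.267] 845
  bead [201.2 245.1] 26 [-36.  18.] r 40.0 ang 153.0
  bead [193.  249.5] 26 [-35.  -6.] r 35.0 ang -171.0
  bead [214.7 250. ] 9 [-4. 41.] r 41.0 ang 95.0
  bead [208. 251.] 9 [-10.  25.] r 27.0 ang 112.0
  bead [185.5 253.3] 30 [-35. -27.] r 44.0 ang -143.0
  bead [200.4 262.2] 26 [ 9. -6.] r 11.0 ang -32.0
  bead [214.7 262.6] 29 [29. 24.] r 38.0 ang 40.0
```

View pics/c20.png

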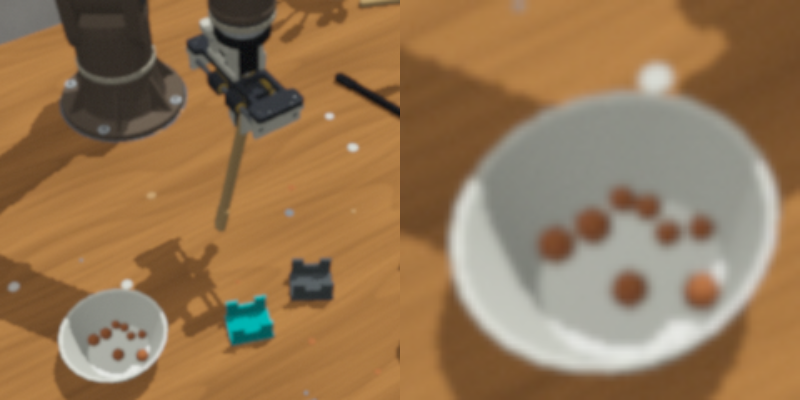

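All eight beads are in the bowl and intermixed about as far as I can get them, and the bowl is at (0.530,-0.267). Next I set the tip on the table and pivot the stick level with a light grip.

Emit:
{"method": "step_arm", "body": {"series": [[[0.0,0.002,0,-0.015,0],[0.0,0.002,0,-0.026,0],[0.0,0.002,0,-0.032,0],[0.0,0.002,0,-0.033,0],[0.0,0.002,0,-0.033,0]]]}}

```text
clock: 35.47
position: [0.431, 0.0265, 0.2251]
ee_rot: [-2.207, -2.224, 0.002]
force: [0.7, -0.2, -0.9]
width: 0.149
```

Emit:
{"method": "step_arm", "body": {"series": [[[0.0,0,0,0,0],[0.0,0,0,0,0],[0.0,0,0,0,0]]], "squeeze": 3}}

```text
clock: 35.72
position: [0.4314, 0.0266, 0.2258]
ee_rot: [-2.207, -2.225, 0.001]
force: [-0.0, 0.3, -0.6]
width: 0.154
```

Emit:
{"method": "step_arm", "body": {"series": [[[0.0,0,0.004,-0.006,0],[0.0,0,0.019,-0.011,0],[0.0,0,0.037,-0.017,0],[0.0,0,0.055,-0.025,0],[0.0,0,0.072,-0.035,0],[0.0,0,0.088,-0.046,0],[0.0,0,0.103,-0.058,0],[0.0,0,0.117,-0.072,0],[0.0,0,0.129,-0.087,0],[0.0,0,0.14,-0.103,0],[0.0,0,0.14,-0.103,0]]]}}

```text
clock: 36.63
position: [0.43, 0.1687, 0.1206]
ee_rot: [-2.202, -2.226, 0.003]
force: [0.3, 0.3, -0.6]
width: 0.152
```

```bash
python3 -c "
from h import *
sticklook('g1')
a=cv2.imread('pics/g1scene.png')[40:240,200:400];b=cv2.imread('pics/g1side.png')[130:330,180:380]
cv2.imwrite('pics/c21.png',np.hstack([cv2.resize(a,(400,400)),cv2.resize(b,(400,400))]))"
```

```text
[0.43   0.1687 0.1206] [ 0.32  0.33 -0.61] 0.152 36.6333
scene 377 [295. 165.] far [0.433 0.013 0.032] r 0.184 pitch -29.6 az -88.9
scene 830 [393. 182.] far [0.637 0.306 0.06 ] r 0.26 pitch -13.8 az 33.6
side 821 [168. 254.] far [0.632 0.308 0.055] r 0.26 pitch -14.9 az 34.6
side 52 [278. 243.] far [0.427 0.017 0.033] r 0.181 pitch -30.2 az -91.3
```

View pics/c21.png

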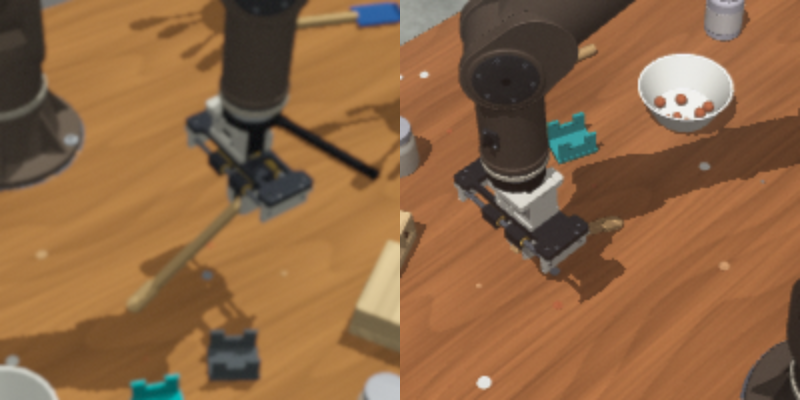

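Pivoting as planned, pitch now -30°. I continue down.

Emit:
{"method": "step_arm", "body": {"series": [[[0.0,0,0.01,-0.015,0],[0.0,0,0.018,-0.033,0],[0.0,0,0.0245,-0.051,0],[0.0,0,0.029,-0.068,0],[0.0,0,0.032,-0.082,0],[0.0,0,0.033,-0.092,0],[0.0,0,0.034,-0.099,0],[0.0,0,0.034,-0.101,0],[0.0,0,0.034,-0.101,0]]]}}

```text
clock: 37.48
position: [0.4311, 0.2006, 0.0216]
ee_rot: [-2.206, -2.225, 0.003]
force: [-0.4, -0.4, -0.1]
width: 0.154
```

```bash
python3 -c "
from h import *
sticklook('g2')
snap('wrist','g2wrist')
a=cv2.imread('pics/g2scene.png')[40:240,200:400];b=cv2.imread('pics/g2side.png')[130:330,180:380]
cv2.imwrite('pics/c22.png',np.hstack([cv2.resize(a,(400,400)),cv2.resize(b,(400,400))]))"
```

```text
[0.4311 0.2006 0.0216] [-0.39 -0.42 -0.08] 0.154 37.4833
scene 122 [388. 201.] far [0.682 0.255 0.04 ] r 0.26 pitch 4.0 az 12.3
scene 31 [312. 206.] far [0.555 0.047 0.044] r 0.202 pitch 6.6 az -51.2
side 98 [157. 274.] far [0.616 0.375 0.039] r 0.259 pitch 4.0 az 43.5
```

View pics/c22.png

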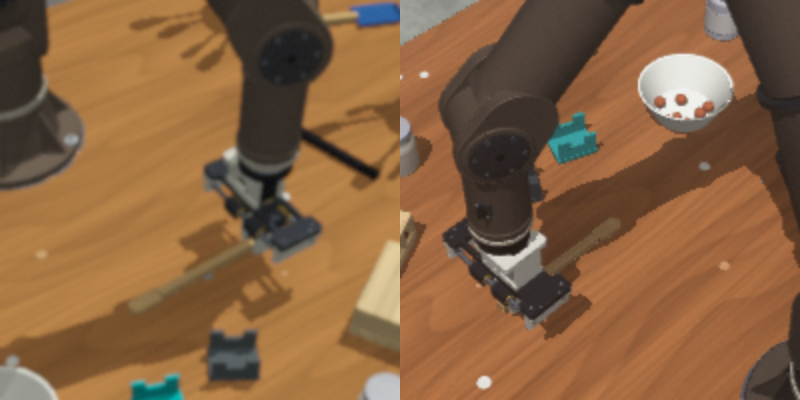

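Emit:
{"method": "step_arm", "body": {"series": [[[0.0,0,0,-0.002,0],[0.0,0,0,-0.003,0],[0.0,0,0,-0.003,0]]]}}

```text
clock: 37.88
position: [0.4315, 0.2008, 0.0192]
ee_rot: [-2.206, -2.225, 0.001]
force: [0.2, 1.0, -0.1]
width: 0.152
```

Emit:
{"method": "step_arm", "body": {"series": [[[0.0,0,0,0,0],[0.0,0,0,0,0],[0.0,0,0,0,0],[0.0,0,0,0,0],[0.0,0,0,0.02,0],[0.0,0,0,0.05,0],[0.0,0,0,0.085,0],[0.0,0,0,0.1,0],[0.0,0,0,0.1,0]]], "squeeze": 40}}

```text
clock: 38.63
position: [0.4331, 0.2021, 0.1224]
ee_rot: [-2.208, -2.227, -0.007]
force: [0.1, -0.4, -0.4]
width: 0.145
```

```bash
python3 -c "
from h import *
sticklook('g3')
p,im,d=load('g2scene');print(onz(p,(200+131/2,40+305/2),.005))"
```

```text
[0.4331 0.2021 0.1224] [ 0.12 -0.43 -0.38] 0.145 38.6333
scene 507 [294. 155.] far [ 0.437 -0.015  0.11 ] r 0.22 pitch -3.3 az -89.0
scene 1128 [397. 183.] far [0.647 0.328 0.058] r 0.26 pitch -14.6 az 30.6
side 308 [272. 231.] far [ 0.434 -0.014  0.108] r 0.225 pitch -3.7 az -89.9
side 1094 [165. 255.] far [0.647 0.326 0.056] r 0.26 pitch -15.1 az 30.1
[[ 0.42645439 -0.01354495  0.005     ]]
```

Emit:
{"method": "step_arm", "body": {"series": [[[0.0,0.005,-0.008,0,6],[0.0,0.012,-0.018,0,13],[0.0,0.02,-0.03,0,20],[0.0,0.028,-0.042,0,27],[0.0,0.036,-0.054,0,34],[0.0,0.044,-0.066,0,41],[0.0,0.052,-0.078,0,48],[0.0,0.06,-0.09,0,54],[0.0,0.064,-0.096,0,58.5],[0.0,0.064,-0.096,0,58.5],[0.0,0.064,-0.096,0,58.5]]]}}

```text
clock: 39.65
position: [0.4949, 0.1044, 0.1179]
ee_rot: [-0.843, -3.017, 0.005]
force: [0.3, 0.4, 0.0]
width: 0.146
```

```bash
python3 - <<'E'
from h import *
s=observe();e=s["ee_rot"];M=R.from_rotvec(e).as_matrix();print("az",np.degrees(np.arctan2(-M[1,0],-M[0,0])),s["joints"].round(2))
sticklook('g4');snap('wrist','g4wrist')
t=np.array(s["position"])
p,im,d=load('g4scene');C=cloud(p,d);hsv=cv2.cvtColor(im,cv2.COLOR_RGB2HSV)
m=(C[...,2]>.09)&(C[...,2]<t[2]+.02)&(hsv[...,0]>12)&(hsv[...,0]<28)&(hsv[...,1]>50)&(hsv[...,2]>70)&(np.linalg.norm(C-t,axis=2)<.25)&(np.linalg.norm(C-t,axis=2)>.03)
P=C[m].astype(np.float32);f=cv2.fitLine(P[:,:2]*1000,cv2.DIST_HUBER,0,.01,.01).ravel();print(len(P),f,np.degrees(np.arctan2(f[1],f[0])))
c=np.array([.5873,.0523]);a=np.array([.857,-.515]);n=np.array([.515,.857])
print("lateral of stick line at rest:",((f[2:4]/1000-c)@n).round(4),"tcp",((t[:2]-c)@a).round(4),((t[:2]-c)@n).round(4), "ends", ((P[:,:2]-c)@a).max().round(4))
a=cv2.imread('pics/g4scene.png')[60:260,230:430];b=cv2.imread('pics/g4wrist.png')[:300,130:430]
cv2.imwrite('pics/c23.png',np.hstack([cv2.resize(a,(400,400)),cv2.resize(b,(400,400))]))
E
```

```text
az -31.223670891938287 [ 0.4   0.6  -1.    1.94  0.62  0.96  0.12]
[0.4949 0.1044 0.1179] [0.31 0.35 0.02] 0.146 39.65
scene 923 [394. 187.] far [0.641 0.304 0.058] r 0.26 pitch -13.5 az 53.9
scene 528 [319. 207.] far [ 0.682 -0.009  0.106] r 0.22 pitch -3.1 az -31.1
side 764 [169. 250.] far [0.627 0.313 0.056] r 0.26 pitch -14.1 az 57.8
470 [ 8.5702825e-01 -5.1526940e-01  6.0926562e+02  3.4797611e+01] -31.015465
lateral of stick line at rest: -0.0037 tcp -0.106 -0.003 ends 0.1136
```

View pics/c23.png

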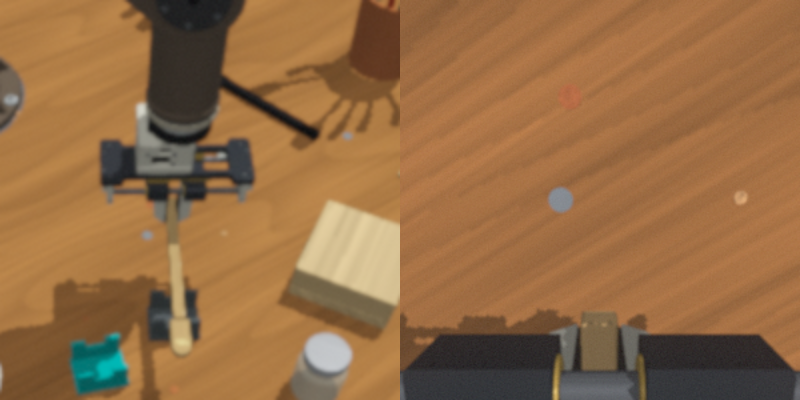

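Aligned at -31.0° but 3.5 mm off sideways. I correct that and lower.

Emit:
{"method": "step_arm", "body": {"series": [[[0.0,0.0025,0.0025,0,0],[0.0,0.0025,0.0025,-0.015,0],[0.0,0.0025,0.0025,-0.035,0],[0.0,0.0025,0.0025,-0.05,0],[0.0,0.0025,0.0025,-0.06,0],[0.0,0.0025,0.0025,-0.066,0],[0.0,0.0025,0.0025,-0.068,0],[0.0,0.0025,0.0025,-0.068,0]]]}}

```text
clock: 40.47
position: [0.4975, 0.1083, 0.051]
ee_rot: [-0.839, -3.02, 0.005]
force: [-0.2, 0.5, -1.1]
width: 0.15
```

```bash
python3 - <<'E'
from h import *
sticklook('g5')
s=observe();t=s["position"];c=np.array([.5873,.0523]);a=np.array([.857,-.515]);n=np.array([.515,.857])
print("tcp",((t[:2]-c)@a).round(4),((t[:2]-c)@n).round(4))
a=cv2.imread('pics/g5scene.png')[140:260,250:390];b=cv2.imread('pics/g5side.png')[150:290,170:310]
cv2.imwrite('pics/c24.png',np.hstack([cv2.resize(a,(440,400)),cv2.resize(b,(360,400))]))
E
```

```text
[0.4975 0.1083 0.051 ] [-0.22  0.5  -1.07] 0.15 40.4667
scene 1133 [396. 187.] far [0.656 0.307 0.055] r 0.26 pitch 1.0 az 51.5
scene 454 [319. 222.] far [ 0.684 -0.003  0.038] r 0.22 pitch -3.4 az -30.9
scene 33 [379. 242.] far [0.754 0.125 0.054] r 0.26 pitch 0.6 az 3.8
side 967 [167. 251.] far [0.634 0.325 0.057] r 0.26 pitch 1.3 az 57.8
tcp -0.1054 0.0019
```

View pics/c24.png

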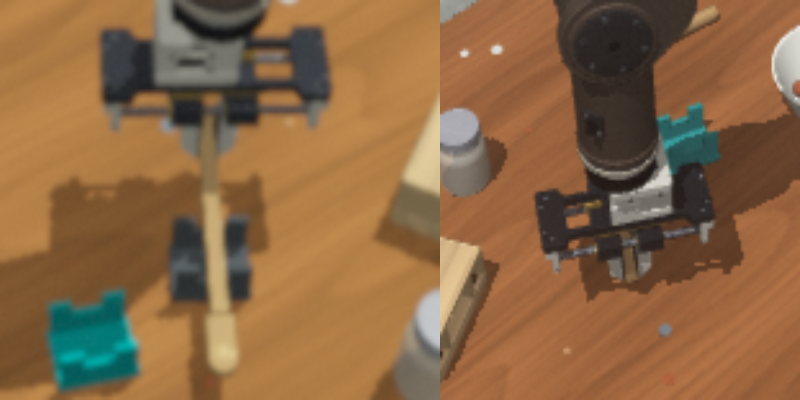

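The shaft is entering the notches, centred between the comb horns (crop 170-250, shaft at about 215). I lower the rest of the way with a light grip so it can level itself.

Emit:
{"method": "step_arm", "body": {"series": [[[0.0,0,-0.0005,0,0],[0.0,0,-0.0005,-0.002,0],[0.0,0,-0.0005,-0.005,0],[0.0,0,-0.0005,-0.008,0],[0.0,0,-0.0005,-0.01,0],[0.0,0,-0.0005,-0.011,0],[0.0,0,-0.0005,-0.011,0]]], "squeeze": 4}}

```text
clock: 41.15
position: [0.4979, 0.1077, 0.0403]
ee_rot: [-0.84, -3.02, 0.004]
force: [0.4, 0.2, 0.6]
width: 0.153
```

Emit:
{"method": "step_arm", "body": {"series": [[[0.02,0,0,0,0],[0.03,0,0,0,0],[0.04,0,0,0,0],[0.04,0,0,0,0],[0.04,0,0,0.005,0],[0.04,0,0,0.02,0],[0.04,0,0,0.05,0],[0.04,0,0,0.09,0],[0.04,0,0,0.125,0],[0.04,-0.04,0.02,0.16,0],[0.04,-0.08,0.04,0.18,0],[0.04,-0.08,0.04,0.18,0]]]}}

```text
clock: 42.15
position: [0.4153, 0.1503, 0.2228]
ee_rot: [-0.836, -3.023, 0.003]
force: [-0.1, 0.5, -0.3]
width: 0.435
```

```bash
python3 - <<'E'
from h import *
s=observe();print(s["position"],s["force"],s["width"],s["clock"])
snap('wrist','hwrist');snap('scene','hscene');snap('side','hside')
for n,(z,bb) in {}.items(): pass
for tag in('hscene','hside'):
    p,im,d=load(tag);C=cloud(p,d);hsv=cv2.cvtColor(im,cv2.COLOR_RGB2HSV)
    c=np.array([.5873,.0523]);a=np.array([.857,-.515]);n=np.array([.515,.857])
    U=(C[...,:2]-c)@a;V=(C[...,:2]-c)@n
    m=(abs(V)<.02)&(abs(U)<.15)&(C[...,2]>.025)&(C[...,2]<.06)&(hsv[...,0]>12)&(hsv[...,0]<28)&(hsv[...,1]>50)&(hsv[...,2]>90)
    print(tag,m.sum(),"U",U[m].min().round(4),U[m].max().round(4),"V",V[m].mean().round(4),"z handle/mid/blade",[np.median(C[...,2][m&(abs(U-u)<.012)]).round(4) for u in(-.1,0,.06,.1)])
    f=cv2.fitLine(np.c_[U[m],V[m]].astype(np.float32)*1000,cv2.DIST_HUBER,0,.01,.01).ravel();print("angle vs rest",np.degrees(np.arctan2(f[1],f[0])).round(2))
a=cv2.imread('pics/hscene.png')[130:290,230:390];b=cv2.imread('pics/hside.png')[150:290,170:310]
cv2.imwrite('pics/c25.png',np.hstack([cv2.resize(a,(400,400)),cv2.resize(b,(400,400))]))
E
python3 beads.py hscene
```

```text
[0.41525603 0.15032218 0.22276164] [-0.14100813  0.53933339 -0.28901102] 0.4349151026030503 42.15
hscene 511 U -0.1258 0.1159 V 0.0014 z handle/mid/blade [np.float64(0.0468), np.float64(0.0471), np.float64(0.0457), np.float64(0.0445)]
angle vs rest 0.1
hside 121 U -0.1301 0.1132 V 0.0024 z handle/mid/blade [np.float64(0.0439), np.float64(nan), np.float64(nan), np.float64(0.0421)]
angle vs rest 1.57
bowl [ 0.53   -0.2668] 859
  bead [201.5 244.9] 30 [-36.  19.] r 41.0 ang 152.0
  bead [193.  249.5] 26 [-35.  -6.] r 35.0 ang -171.0
  bead [215. 250.] 11 [-3. 42.] r 42.0 ang 94.0
  bead [208. 251.] 9 [-10.  25.] r 27.0 ang 112.0
  bead [185.8 253.4] 30 [-34. -26.] r 43.0 ang -143.0
  bead [200.4 262.5] 23 [10. -6.] r 11.0 ang -32.0
  bead [214.9 262.9] 24 [31. 24.] r 39.0 ang 39.0
  return _methods._mean(a, axis=axis, dtype=dtype,
  ret = ret.dtype.type(ret / rcount)
```

View pics/c25.png

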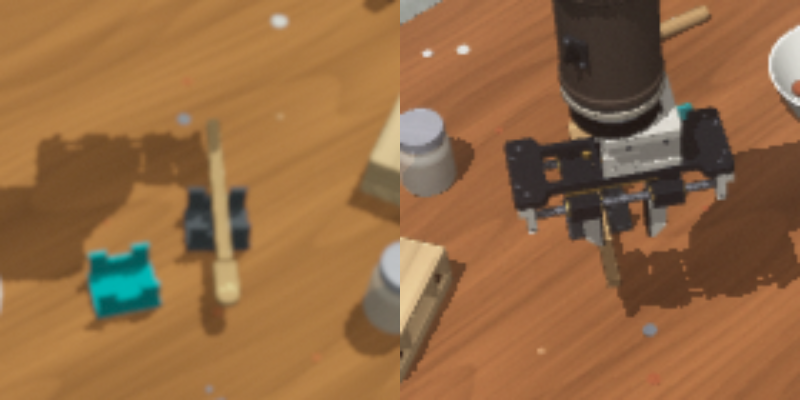

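View pics/hscene.png

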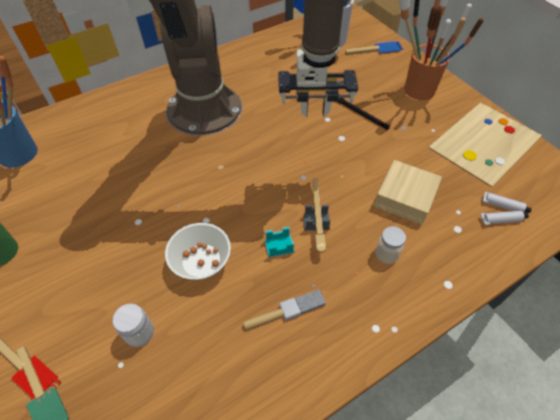

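The stick lies level in both notches: top at z 0.046-0.047, 0.1° off the rest's axis, tip at scene (321,246). The bowl's centre is unchanged to 0.3 mm, all the beads are inside it, and nothing else has moved. The gripper is clear, so I hand in.

```bash
python3 -c "
from h import *
print(arm.sign_off())"
```

```text
the job is handed in; nothing more can be done
None
```

The stick is back across the dark rest, released, and the job is handed in at about 42 s of the 72 s allowed. The weak point is the mixing: the beads are only partly mixed.

**What I did**
- I drew the wooden stick straight out of the rack, laid it across both notches of the rest and let go.
- I took it by the handle end and eased the grip so the blade swung down, then gripped firmly again.
- I dipped the tip to about 10 mm above the table and stirred four turns in circles about 42 mm across.
- I added one extra sweep along the bowl wall, because the circles alone left the beads sorted by size round the edge. It was outside the 40 mm circles.
- I pivoted the stick level again on its tip on clear table, laid it back across the rest and released it.

**Last checks**

| What | Reading |
|---|---|
| Stick height | Top at z 0.046–0.047 along most of its length, so it lies level in both notches |
| Stick direction | 0.1° off the rest's axis in the scene view. The side view gave 1.6°, but the arm partly hid the stick there |
| Stick position | About 2 mm off sideways, with its middle within about 5 mm of the rest's centre |
| Bowl | Moved 0.3 mm or less, within measurement error |
| Beads | All eight in the bowl when counted after the extra sweep. The final count found seven blobs, one of them two small beads touching |
| Jar, can, brush | In the same places in the final picture |

**Mixing:** One big bead ended near the middle of the bowl, but the four small beads still lie mostly next to one another. The centres of the two groups are about as far apart as at the start (roughly 33 mm, against 32 mm).

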